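Set up the cabinet-foot display case

TASK

Set up the display case: turn the wooden catch aside, swing the white lid right back, and stand every cabinet foot that is on the shelf upright in the case's cells, one to a cell. Flip up the brass stay and leave the lid propped on its tip, let go of everything, and do not disturb the other hardware on show.

Things in the scene. Friction and masses are not known exactly. Their poses are not given: they have to be found in the camera images.
- case: shallow wooden display case fixed to the shelf, 254 (x) x 200 (y) mm outside, walls 6 mm thick and 55 mm high, floor 8 mm thick. Origin under the centre of the case; z up; its own y points from the catch-and-handle side to the hinge side. The hinge line of the lid runs along the case's x at case y = +95 mm, 62 mm up. A row of four cells runs along x at the -y side, a bay for the stay takes the rest (case y -32 to +89 mm)
- lid (a joint): angle of the white lid (panel 254 x 195 x 10 mm, 0.5 kg): 0 shut, grows as its -y edge rises and goes over to +y. It swings freely: below about 1.55 rad it falls, beyond that it leans back on its stop at 2.0 rad. Let down on the raised stay it comes to rest at about 1.26 rad
- lid_handle (a point): centre of the steel bar handle of the lid: a round bar 12 mm thick and 130 mm long along the hinge direction, on two posts 100 mm apart, standing out 40 mm from the lid's free edge in the plane of the lid, 235 mm from the hinge line. With the lid shut it is 62 mm above the shelf. When the lid is raised the bar may turn between fingers that hold it from above
- stay (a joint): angle of the brass stay: 0 lying flat in the bay, grows as its tip is lifted, upright at 1.57 rad, stop at 1.74 rad, where it stands by its own weight. Turns about the case's y direction on a pivot at case x = +76, y = +50, z = +42 mm; lying, it points to case -x. 10 mm square, rubber tip 131 mm from the pivot. Under the lid while that is shut; the lid's underside rests on its tip when propped
- stay_knob (a point): middle of the red round knob, 14 mm thick, that sticks out about 38 mm sideways (towards case -y, its axis along y) from the stay, 106 mm from the pivot; lying it is at case x = -30, y = +25, z = +42 mm, with free room round it down to the case floor
- catch (a joint): heading of the flat wooden turn catch: about 0 when it lies across the lid edge (pointing to case +y) and holds the lid shut, grows anticlockwise seen from above; at 1.5 to 1.7 rad (stop) it points to case -x and the lid is free. Light friction, stays where it is left
- catch_tip (a point): free end of the catch, at mid-thickness, 65 mm from its pivot pin. The bar is 18 mm wide and 16 mm thick, its underside 71 mm above the shelf and 4 mm above the shut lid; the upright pin it turns on is at case x = -85, y = -118 mm
- cell1 (a point): centre of the floor of cell 1 (case x = -93 mm, y = -66 mm), 8 mm above the shelf; cell 56 x 56 mm inside, partitions 6 mm thick and 30 mm above the shelf, outer walls 55 mm
- cell2 (a point): centre of the floor of cell 2 (case x = -31 mm, y = -66 mm), 8 mm above the shelf; cell 56 x 56 mm inside, partitions 6 mm thick and 30 mm above the shelf, outer walls 55 mm
- cell3 (a point): centre of the floor of cell 3 (case x = 31 mm, y = -66 mm), 8 mm above the shelf; cell 56 x 56 mm inside, partitions 6 mm thick and 30 mm above the shelf, outer walls 55 mm
- cell4 (a point): centre of the floor of cell 4 (case x = 93 mm, y = -66 mm), 8 mm above the shelf; cell 56 x 56 mm inside, partitions 6 mm thick and 30 mm above the shelf, outer walls 55 mm
- foot1: cabinet foot, brushed steel, 150 g: round column 28 mm across on a round base flange 42 mm across and 12 mm high, 100 mm tall in all; hollow column, solid base, so its weight sits low. Origin at the centre of its underside, z up its axis. May be absent
- foot2: cabinet foot, brass, 150 g: round column 28 mm across on a round base flange 42 mm across and 12 mm high, 100 mm tall in all; hollow column, solid base, so its weight sits low. Origin at the centre of its underside, z up its axis. May be absent
- foot3: cabinet foot, black iron, 150 g: round column 28 mm across on a round base flange 42 mm across and 12 mm high, 100 mm tall in all; hollow column, solid base, so its weight sits low. Origin at the centre of its underside, z up its axis. May be absent
- foot4: cabinet foot, dark brown wood, 150 g: round column 28 mm across on a round base flange 42 mm across and 12 mm high, 100 mm tall in all; hollow column, solid base, so its weight sits low. Origin at the centre of its underside, z up its axis. May be absent
- t_hinge: a black iron T-hinge lying flat, 145 x 110 x 12 mm; origin under the middle of its cross leaf. Leave it alone
- bar_pull1: a brushed steel bar pull, 160 mm long, 38 mm high, standing on its two posts; origin under its centre. (A second, screwed to the shelf beyond it, is not listed.) Leave it alone
- shell_pull: a bronze shell pull lying face up, 45 x 90 x 22 mm; origin under its centre. Leave it alone
- ceramic_knob: a white ceramic knob standing on its foot, 42 mm across, 38 mm high; origin under its centre. Leave it alone
Not all that is in view belongs to the job. What is shaped like the foot1 but purple is not meant.

How it is judged:
On the way, in this order (a step that is already met when the one before it is completed fails the run):
1. the catch is turned clear of the lid (value of joint catch above 1.4 rad), for 0.1 s.
2. the lid is swung right back (value of joint lid above 1.8 rad), for 0.2 s.
3. the stay is flipped up (value of joint stay above 1.62 rad), for 0.2 s.
4. the lid rests on the raised stay (value of joint lid between 1.2 and 1.33 rad and value of joint stay above 1.62 rad), for 0.3 s.
At the end, for the whole second after the job is handed in: The lid is at rest on the raised stay (lid between 1.20 and 1.33 rad, stay above 1.62 rad); every foot present stands upright (within 0.12 rad) and still on the floor of a cell, within 13 mm of its centre in x and y, one to a cell (all of step 4 and velocity of joint lid between -0.05 and 0.05 rad/s and ((x of foot1 in the frame of cell1 between -0.013 and 0.013 m and y of foot1 in the frame of cell1 between -0.013 and 0.013 m and z of foot1 in the frame of cell1 between -0.006 and 0.006 m) or (x of foot1 in the frame of cell2 between -0.013 and 0.013 m and y of foot1 in the frame of cell2 between -0.013 and 0.013 m and z of foot1 in the frame of cell2 between -0.006 and 0.006 m) or (x of foot1 in the frame of cell3 between -0.013 and 0.013 m and y of foot1 in the frame of cell3 between -0.013 and 0.013 m and z of foot1 in the frame of cell3 between -0.006 and 0.006 m) or (x of foot1 in the frame of cell4 between -0.013 and 0.013 m and y of foot1 in the frame of cell4 between -0.013 and 0.013 m and z of foot1 in the frame of cell4 between -0.006 and 0.006 m)) and angle between each of foot1, foot2, foot3, foot4's own z axis and vertical below 0.12 rad and linear speed of each of foot1, foot2, foot3, foot4 below 0.02 m/s and ((x of foot2 in the frame of cell1 between -0.013 and 0.013 m and y of foot2 in the frame of cell1 between -0.013 and 0.013 m and z of foot2 in the frame of cell1 between -0.006 and 0.006 m) or (x of foot2 in the frame of cell2 between -0.013 and 0.013 m and y of foot2 in the frame of cell2 between -0.013 and 0.013 m and z of foot2 in the frame of cell2 between -0.006 and 0.006 m) or (x of foot2 in the frame of cell3 between -0.013 and 0.013 m and y of foot2 in the frame of cell3 between -0.013 and 0.013 m and z of foot2 in the frame of cell3 between -0.006 and 0.006 m) or (x of foot2 in the frame of cell4 between -0.013 and 0.013 m and y of foot2 in the frame of cell4 between -0.013 and 0.013 m and z of foot2 in the frame of cell4 between -0.006 and 0.006 m)) and ((x of foot3 in the frame of cell1 between -0.013 and 0.013 m and y of foot3 in the frame of cell1 between -0.013 and 0.013 m and z of foot3 in the frame of cell1 between -0.006 and 0.006 m) or (x of foot3 in the frame of cell2 between -0.013 and 0.013 m and y of foot3 in the frame of cell2 between -0.013 and 0.013 m and z of foot3 in the frame of cell2 between -0.006 and 0.006 m) or (x of foot3 in the frame of cell3 between -0.013 and 0.013 m and y of foot3 in the frame of cell3 between -0.013 and 0.013 m and z of foot3 in the frame of cell3 between -0.006 and 0.006 m) or (x of foot3 in the frame of cell4 between -0.013 and 0.013 m and y of foot3 in the frame of cell4 between -0.013 and 0.013 m and z of foot3 in the frame of cell4 between -0.006 and 0.006 m)) and ((x of foot4 in the frame of cell1 between -0.013 and 0.013 m and y of foot4 in the frame of cell1 between -0.013 and 0.013 m and z of foot4 in the frame of cell1 between -0.006 and 0.006 m) or (x of foot4 in the frame of cell2 between -0.013 and 0.013 m and y of foot4 in the frame of cell2 between -0.013 and 0.013 m and z of foot4 in the frame of cell2 between -0.006 and 0.006 m) or (x of foot4 in the frame of cell3 between -0.013 and 0.013 m and y of foot4 in the frame of cell3 between -0.013 and 0.013 m and z of foot4 in the frame of cell3 between -0.006 and 0.006 m) or (x of foot4 in the frame of cell4 between -0.013 and 0.013 m and y of foot4 in the frame of cell4 between -0.013 and 0.013 m and z of foot4 in the frame of cell4 between -0.006 and 0.006 m))); the robot touches nothing.
It fails at once if other hardware on show is shifted more than 3 cm (distance of any of t_hinge, bar_pull1, shell_pull, ceramic_knob from where it was at the start of the episode above 0.03 m).
Of foot1, foot2, foot3, foot4 only 2 to 4 are there at a start; the rules pass over those that are not, and their reading is None.
At some moment in a run one of foot1, foot2, foot3, foot4 may be knocked a few centimetres aside while the robot is not near it.
It also fails if it takes over 210 s, if anything falls off the work surface, if the arm or the gripper's body presses on something with over 40 N, if the wrist force passes 120 N, or if a joint passes its speed limit or range.

ROBOT

A 7-joint arm with a two-finger parallel gripper is mounted at the origin on the work surface. World frame = base frame: x ahead of the robot, y to its left, z up, the work surface at z = 0. Lengths are in m, angles in rad, forces in N, time in s.
With the tool pointing down it reaches from about 0.425 to 0.925 m from the base axis. Payload 6.8 kg.
Tool frame: the origin (TCP) lies on the centre line of the jaws, within the pads' length; the fingertips stand 14 mm ahead of it and the grasp point (between the pads) lies 5 mm behind it; y points along the fingers, x is the direction in which the jaws open and shut, and the axes are right-handed (so a half turn about y gives the same grasp; the last joint's range is limited). The gripper opens to 85 mm and grips with 20 to 120 N. Pads are 22 mm wide; open, the fingers measure 114 mm over their backs; the gripper's body (76 mm by 85 mm) begins 54 mm behind the grasp point. The pads swing forward as they close: fully open they stand 13 mm farther back than shut.
Start: joints at [-1.247, 0.477, 0.022, 1.555, -0.011, 1.109, -0.083], TCP at [0.282, 0.613, 0.212] pointing down, gripper open.
Joint ranges: [-2.96, 2.96], [-0.34, 2.1], [-1.41, 1.46], [0.24, 2.44], [-1.37, 4.51], [0.17, 1.92], [-2.96, 2.96]. Speed limits (rad/s): [2.39, 2.39, 3.14, 3.14, 3.14, 3.14, 3.14].

INTERFACE

Orientations are given as a rotation vector (axis times angle).
In Python, from bench import get_obs, vision, ticket gives the robot as it stands. The module is installed in compiled form; this text tells all that it offers.
- The arm moves only by the tool jog_arm, never from a script. Its argument "motion" is a list of rows, each an object of numbers: "gripper": the finger opening in mm, from 0 to 85.4; "tx", "ty", "tz": the shift along the tool's x, y, z in mm; "ax", "ay", "az": the turn, a rotation vector about the tool's x, y, z in rad. In form: [{"gripper": .., "tx": .., "ty": .., "tz": .., "ax": .., "ay": .., "az": ..}, ...]. A call has 1 to 12 rows; each row shifts and turns the commanded pose from where the row before left it, along the tool's axes as they then stand; what a row does not reach is not made up. A row lasts 1/10 s, in which the tool goes at most 50 mm and 8.59 degrees, less where a joint would pass 70% of its speed; a pose out of reach is approached as far as the arm can. A call is refused whole if a number of a shift passes 50 or a number of a turn 0.15, either way. A call with a gripper value outside its range is refused whole. The fingers move at their own pace and stop on an object; "newtons" is the grip in N (left out, the last holds). Time passes only in rows, so rows that do not move let the fingers close. It gives the time, the measured TCP pose, the force and the opening at its end, in the units of the state.
- get_obs(): the state, without advancing time (a new reading comes with each control period).
- vision.grab_frame(name): name is "scene" or "top" or "wrist"; returns the picture (384x512x3 uint8, red, green, blue); there is no depth.
- vision.get_calibration(name): a dict with "camera_matrix" (3x3 intrinsics, pixels), "world_from_camera" (4x4, takes a point from camera to world coordinates). Camera axes: x right, y down, z forward; pixel columns grow to the right and rows downward; lengths in m; the calibration is good to about 2 mm. A picture is of the moment at which its call begins: read the wrist's pose just before it. get_calibration takes no time and is no camera call; for the wrist camera it gives the pose at the moment of the call.
- ticket.hand_in(): hands the job in, once; it reports no verdict.
The state is a dict: "clock": time; "joints": joint angles; "qvel": joint speeds; "tau": joint torques, N m; "tcp_pos": TCP position; "orientation": TCP orientation; "contact_force": force on the tool from outside, world axes, zero at the start; "moment": the same for the moment, N m; "grip_width": finger opening in m.
Only numpy, scipy, OpenCV 4.12 (cv2) and the standard library are available. Lean on these libraries where they do the work, as an engineer would, in place of code of your own. Each camera call takes 0.05 s, during which the arm holds its last target.

## Working session

There is one attempt and no reset: what is moved stays moved. The work goes in short steps, Python scripts to look and compute and a tool call to move; the robot and the scene stay as the last step left them, time stands still between calls to the robot, and variables do not carry over. Pictures are saved under pics/ and viewed, and the job is handed in when it is done.

Besides the shell and the picture viewer there is one more tool, called after "Call:" as name(argument=value, ...) on one line, values as JSON. jog_arm: Moves the arm, as the interface text tells. Its arguments: {"type":"object","properties":{"motion":{"type":"array"},"newtons":{"type":"number"}},"required":["motion"]}

```bash
mkdir -p pics; ls; python3 - <<'E'
from bench import get_obs, vision
import cv2
o=get_obs()
print(o)
for n in ("scene","top","wrist"):
    im=vision.grab_frame(n); cv2.imwrite(f"pics/{n}0.png",im[:,:,::-1])
    c=vision.get_calibration(n); print(n,c)
E
```

```text
pics
{'clock': 0.0, 'joints': array([-1.24709163,  0.47785291,  0.02232032,  1.55644397, -0.01151175,
        1.10929942, -0.08312023]), 'qvel': array([-0.00021478, -0.00080833, -0.00159501, -0.00115778, -0.00071106,
        0.00116053,  0.00136816]), 'tau': array([ 2.69179036e-04, -5.96457446e+01,  1.60839479e+00, -2.81200987e+01,
        1.24722728e-02,  9.32920841e-03,  1.73325111e-05]), 'tcp_pos': array([0.28223338, 0.612472  , 0.21139312]), 'orientation': array([-1.38420971, -0.88443823,  0.88691971]), 'contact_force': array([ 0.08066778, -0.51381607,  0.05892251]), 'moment': array([-0.03183619,  0.00586735,  0.01714501]), 'grip_width': 0.08529326314832264}
scene {'camera_matrix': array([[409.27649207,   0.        , 250.69388017],
       [  0.        , 409.27649207, 187.16440556],
       [  0.        ,   0.        ,   1.        ]]), 'world_from_camera': array([[ 0.43712249,  0.48199856, -0.75934269,  1.40772723],
       [ 0.89938426, -0.23955414,  0.36567986, -0.42059013],
       [-0.00564652, -0.84278775, -0.53821642,  0.68785235],
       [ 0.        ,  0.        ,  0.        ,
[... 302 characters left out ...]
532719,  0.02065188, -0.04700114],
       [ 0.00477331, -0.23560849, -0.97183633,  1.11247118],
       [ 0.        ,  0.        ,  0.        ,  1.        ]])}
wrist {'camera_matrix': array([[279.47095392,   0.        , 252.52731619],
       [  0.        , 279.47095392, 188.99434796],
       [  0.        ,   0.        ,   1.        ]]), 'world_from_camera': array([[ 4.18907840e-01,  8.60353803e-01,  2.90357633e-01,
         2.06759879e-01],
       [ 9.08028442e-01, -3.96647581e-01, -1.34740659e-01,
         6.47591941e-01],
       [-7.54985823e-04,  3.20096907e-01, -9.47384505e-01,
         3.72070978e-01],
       [ 0.00000000e+00,  0.00000000e+00,  0.00000000e+00,
         1.00000000e+00]])}
```

View pics/scene0.png

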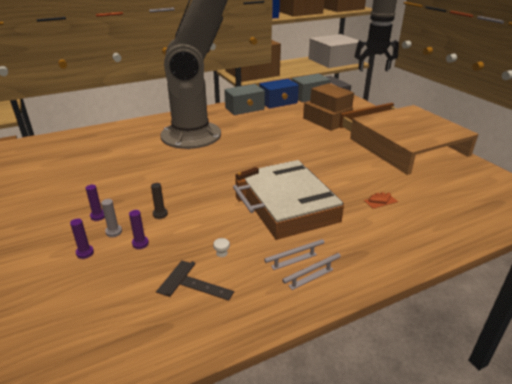

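View pics/top0.png

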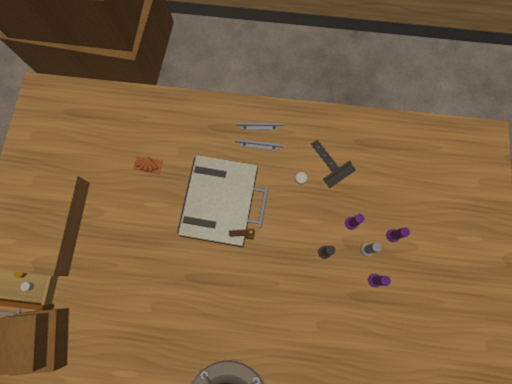

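View pics/wrist0.png

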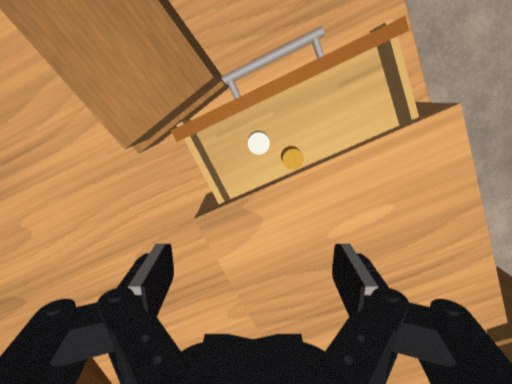

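```bash
cat > h.py <<'E'
import numpy as np, cv2
from bench import get_obs, vision, ticket
from scipy.spatial.transform import Rotation as R
def cal(n):
    c=vision.get_calibration(n); return c["camera_matrix"],c["world_from_camera"]
def ray(c,p):
    K,T=c; d=T[:3,:3]@np.linalg.solve(K,[p[0],p[1],1.]); return T[:3,3],d/np.linalg.norm(d)
def plane(c,p,z):
    o,d=ray(c,p); return o+d*(z-o[2])/d[2]
def tri(l):
    A=np.zeros((3,3));b=np.zeros(3)
    rs=[ray(*x) for x in l]
    for o,d in rs:
        P=np.eye(3)-np.outer(d,d);A+=P;b+=P@o
    x=np.linalg.solve(A,b)
    return x,[np.linalg.norm((np.eye(3)-np.outer(d,d))@(x-o))*1e3 for o,d in rs]
def proj(c,X):
    K,T=c; p=K@(T[:3,:3].T@(np.asarray(X)-T[:3,3])); return p[:2]/p[2]
def snap(n,f):
    c=cal(n); im=vision.grab_frame(n)[:,:,::-1].copy(); cv2.imwrite(f"pics/{f}.png",im); return im,c
def crop(im,x0,y0,x1,y1,k,f):
    cv2.imwrite(f"pics/{f}.png",cv2.resize(im[y0:y1,x0:x1],None,fx=k,fy=k,interpolation=cv2.INTER_CUBIC))
def tool():
    o=get_obs(); return o["tcp_pos"],R.from_rotvec(o["orientation"])
def plan(tp,tR=None):
    "shift in tool axes (mm) and turn to reach world target"
    p,r=tool(); s=r.inv().apply(np.asarray(tp)-p)*1e3
    print("shift mm",np.round(s,1)); 
    if tR is not None: print("turn",np.round((r.inv()*tR).as_rotvec(),3))
E
python3 - <<'E'
from h import *
t=cv2.imread("pics/top0.png"); s=cv2.imread("pics/scene0.png")
crop(t,170,140,290,260,6,"tcase"); crop(s,220,150,350,245,6,"scase"); crop(t,300,200,420,300,6,"tfeet"); crop(s,60,170,260,310,4,"sfeet")
p,r=tool(); print(r.as_matrix().round(3))
E
```

```text
[[ 0.418 -0.    -0.908]
 [ 0.908 -0.001  0.418]
 [-0.001 -1.    -0.   ]]
```

View pics/tcase.png

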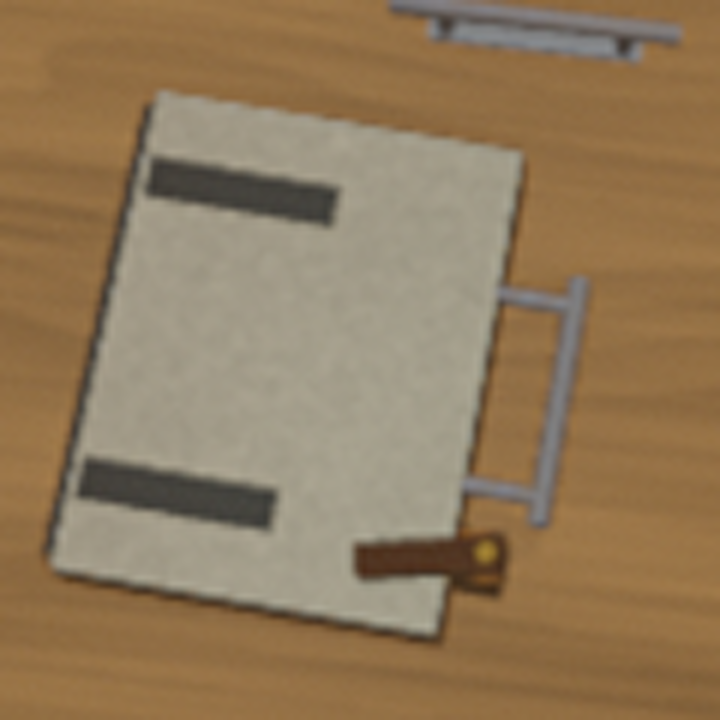

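View pics/scase.png

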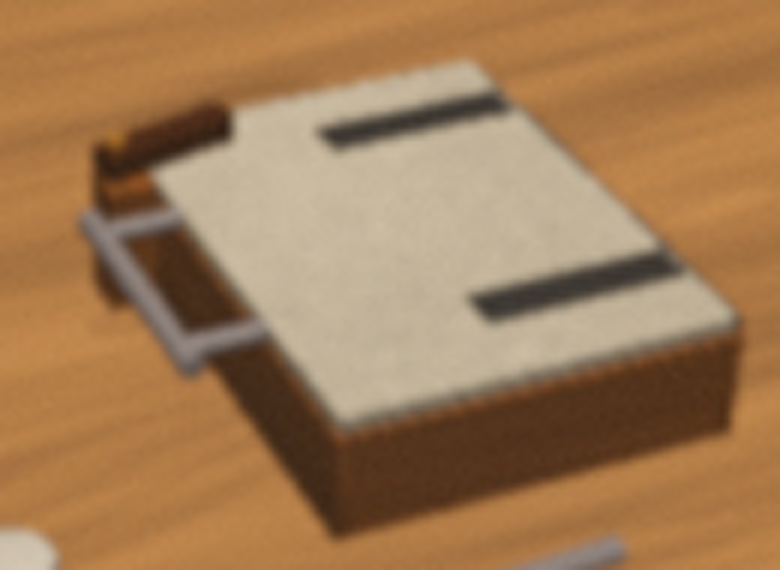

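View pics/tfeet.png

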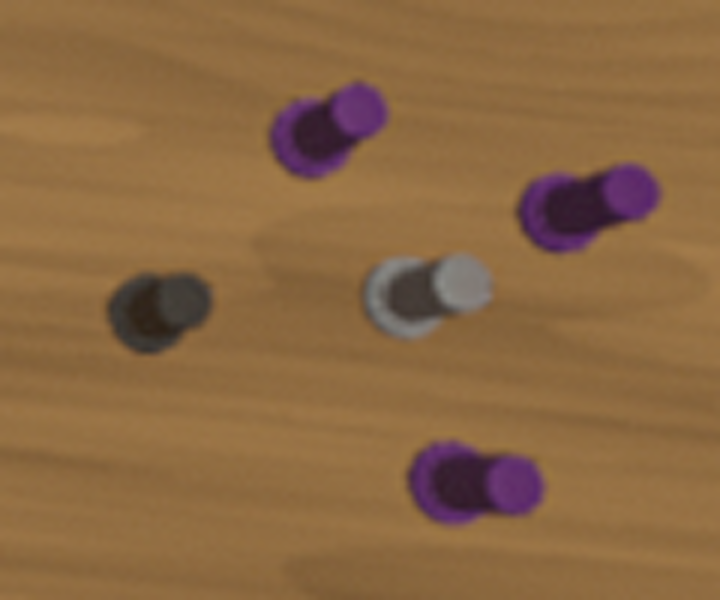

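View pics/sfeet.png

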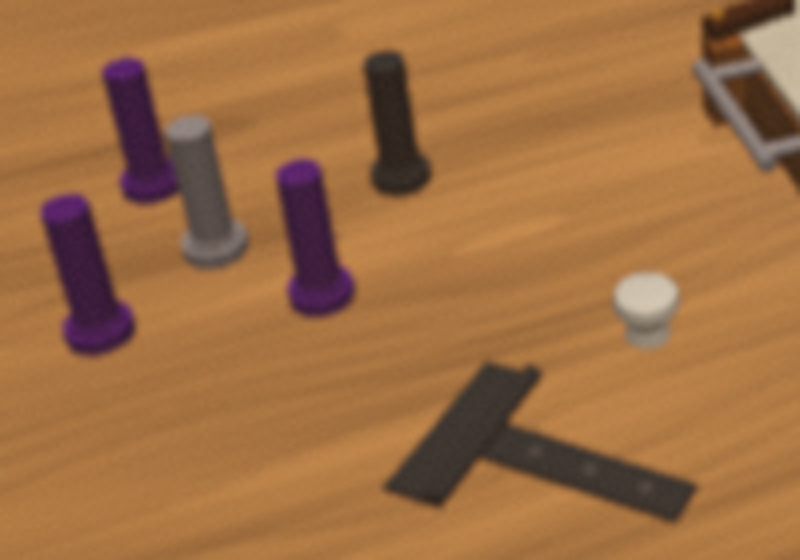

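```bash
python3 - <<'E'
from h import *
T=cal("top");S=cal("scene")
def a(n,t,s): 
    x,e=tri([(T,t),(S,s)]); print(n,(x*1e3).round(1),np.round(e,1)); return x
tc=lambda x,y:(x/6+170-.5+.5/6,y/6+140-.5+.5/6)
sc=lambda x,y:(x/6+220-.5+.5/6,y/6+150-.5+.5/6)
tf=lambda x,y:(x/6+300-.5+.5/6,y/6+200-.5+.5/6)
sf=lambda x,y:(x/4+60-.5+.5/4,y/4+170-.5+.5/4)
hp=a("hinge+x",tc(157,92),sc(742,322)); hm=a("hinge-x",tc(50,570),sc(470,60)); fp=a("front+x",tc(523,152),sc(342,428))
a("pin",tc(486,551),sc(117,140)); a("h+",tc(580,278),sc(190,365)); a("h-",tc(540,522),sc(88,218))
a("catchtip", tc(357,560),sc(218,105))
a("black",tf(185,302),sf(384,63));a("steel",tf(463,283),sf(190,128))
for n,p in(("h+x",(157,92)),("f+x",(523,152)),("f-x",(440,637)),("h-x",(50,570))): print(n,(plane(T,tc(*p),.067)*1e3).round(1))
for n,p in(("pin",(486,551)),("tip mid",(357,562))): print(n,(plane(T,tc(*p),.087)*1e3).round(1))
for n,p in(("black",(185,302)),("steel",(463,283)),("p1",(360,110)),("p2",(630,192)),("p3",(515,485))): print(n,(plane(T,tf(*p),.1)*1e3).round(1))
print("knob",plane(T,(301.5,178),.03)*1e3,"thinge",plane(T,(340,174),.01)*1e3,"bar1",plane(T,(259,145),.03)*1e3)
E
```

```text
hinge+x [710.4 186.8  65.5] [0.8 0.8]
hinge-x [456.4 201.4  69.3] [1. 1.]
front+x [698.5  -8.   64.6] [0.3 0.3]
pin [485.8 -13.3  93.1] [0.2 0.2]
h+ [633.1 -45.5  66.9] [0.8 0.8]
h- [506.1 -37.9  67.6] [0.1 0.1]
catchtip [474.5  47.3  91.2] [0.9 0.9]
black [ 456.8 -246.5  100.2] [0.2 0.2]
steel [ 479.9 -377.4  101.5] [0. 0.]
h+x [709.5 185.7  67. ]
f+x [697.6  -8.3  67. ]
f-x [444.3   5.   67. ]
h-x [456.2 201.   67. ]
pin [486.4 -13.3  87. ]
tip mid [474.3  48.5  87. ]
black [ 456.8 -246.4  100. ]
steel [ 480.1 -377.9  100. ]
p1 [ 558.4 -325.6  100. ]
p2 [ 532.4 -456.8  100. ]
p3 [ 389.  -404.7  100. ]
knob [ 681.4431755  -154.33802086   30.        ] thinge [ 714.65691891 -280.68104787   10.        ] bar1 [778.40779683  -6.86121575  30.        ]
```

```bash
cat >> h.py <<'E'
TH=-0.0576; CO=np.array([.577,.0983,0])
RC=R.from_euler('z',TH)
def W(x,y,z): return CO+RC.apply(np.array([x,y,z])/1e3)   # case mm -> world
def C(p): return RC.inv().apply(np.asarray(p)-CO)*1e3
# tool down, x along case y, z along case -x
RT=R.from_matrix(RC.as_matrix()@np.array([[0,0,-1],[1,0,0],[0,-1,0]]))
def st():
    o=get_obs(); p,r=tool(); print("t",round(o["clock"],2),"case tcp",C(p).round(1),"world",(p*1e3).round(1),"dR",(r.inv()*RT).as_rotvec().round(3),"F",o["contact_force"].round(1),"grip",round(o["grip_width"]*1e3,1),"q",o["joints"].round(2))
E
python3 - <<'E'
from h import *
st(); p,r=tool(); print((r.inv()*RT).as_rotvec().round(3)); print("after turn, shift", (RT.inv().apply(W(-64,-66,200)-p)*1e3).round(1))
print("black",C([.4568,-.2465,0]),"steel",C([.480,-.3776,0]))
E
```

```text
t 0.15 case tcp [-323.8  496.5  211.6] world [282.3 612.6 211.6] dR [-0.    -0.374 -0.001] F [ 0.6  0.2 -0.4] grip 85.4 q [-1.25  0.48  0.02  1.56 -0.01  1.11 -0.08]
[-0.    -0.374 -0.001]
after turn, shift [-562.5   11.6 -259.8]
black [-100.15115798 -351.14786851    0.        ] steel [ -69.44244826 -480.69486827    0.        ]
```

Call:
jog_arm(motion=[{"ay": -0.125,"gripper": 0},{"ay": -0.125},{"ay": -0.124},{"tx": -20,"tz": -10},{"tx": -40,"tz": -18},{"tx": -43,"tz": -20},{"tx": -43,"tz": -20},{"tx": -43,"tz": -20},{"tx": -43,"tz": -20},{"tx": -43,"tz": -20},{"tx": -43,"tz": -20},{"tx": -43,"tz": -20}], newtons=40)

```text
schema error: expected keys gripper, tx, ty, tz, ax, ay, az
```

```bash
python3 - <<'E'
from h import *
st()
im,c=snap("wrist","w1"); 
E
```

```text
t 0.15 case tcp [-323.8  496.5  211.6] world [282.3 612.6 211.6] dR [-0.    -0.374 -0.001] F [ 0.6  0.2 -0.4] grip 85.4 q [-1.25  0.48  0.02  1.56 -0.01  1.11 -0.08]
```

View pics/w1.png

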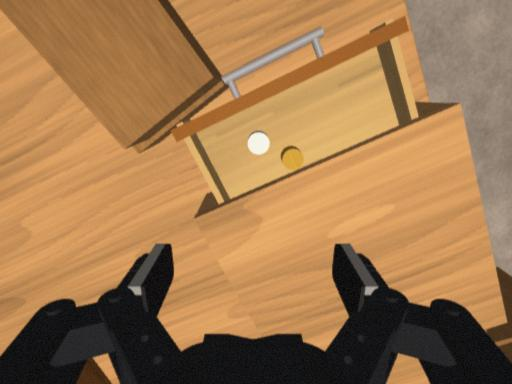

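Call:
jog_arm(motion=[{"gripper": 0,"tx": 0,"ty": 0,"tz": 0,"ax": 0,"ay": -0.125,"az": 0},{"gripper": 0,"tx": 0,"ty": 0,"tz": 0,"ax": 0,"ay": -0.125,"az": 0},{"gripper": 0,"tx": 0,"ty": 0,"tz": 0,"ax": 0,"ay": -0.124,"az": 0},{"gripper": 0,"tx": -20,"ty": 0,"tz": -10,"ax": 0,"ay": 0,"az": 0},{"gripper": 0,"tx": -40,"ty": 0,"tz": -18,"ax": 0,"ay": 0,"az": 0},{"gripper": 0,"tx": -43,"ty": 0,"tz": -20,"ax": 0,"ay": 0,"az": 0},{"gripper": 0,"tx": -43,"ty": 0,"tz": -20,"ax": 0,"ay": 0,"az": 0},{"gripper": 0,"tx": -43,"ty": 0,"tz": -20,"ax": 0,"ay": 0,"az": 0},{"gripper": 0,"tx": -43,"ty": 0,"tz": -20,"ax": 0,"ay": 0,"az": 0},{"gripper": 0,"tx": -43,"ty": 0,"tz": -20,"ax": 0,"ay": 0,"az": 0},{"gripper": 0,"tx": -43,"ty": 0,"tz": -20,"ax": 0,"ay": 0,"az": 0},{"gripper": 0,"tx": -43,"ty": 0,"tz": -20,"ax": 0,"ay": 0,"az": 0}], newtons=40)

```text
clock: 1.4
tcp_pos: [0.4297, 0.241, 0.2125]
orientation: [-1.236, -1.167, 1.166]
contact_force: [1.2, 0.5, 0.3]
grip_width: -0.0001
```

```bash
python3 - <<'E'
from h import *
st()
im,c=snap("wrist","w1"); 
E
```

```text
t 1.4 case tcp [-155.2  134.   212.5] world [429.7 241.  212.5] dR [ 0. -0.  0.] F [1.2 0.5 0.3] grip -0.1 q [-0.71  0.17  0.08  1.99 -0.02  0.98  0.89]
```

View pics/w1.png

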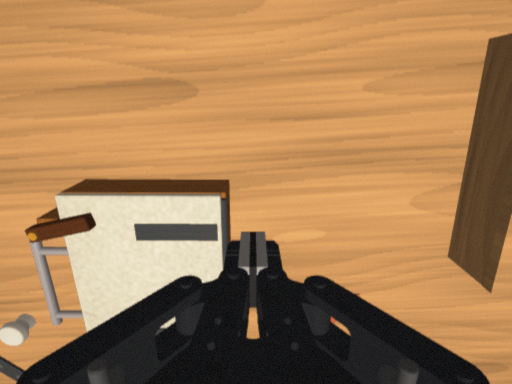

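Call:
jog_arm(motion=[{"gripper": 0,"tx": -40,"ty": 0,"tz": -18,"ax": 0,"ay": 0,"az": 0},{"gripper": 0,"tx": -40,"ty": 0,"tz": -18,"ax": 0,"ay": 0,"az": 0},{"gripper": 0,"tx": -40,"ty": 0,"tz": -18,"ax": 0,"ay": 0,"az": 0},{"gripper": 0,"tx": -40,"ty": 0,"tz": -18,"ax": 0,"ay": 0,"az": 0},{"gripper": 0,"tx": -40,"ty": 0,"tz": -18,"ax": 0,"ay": 0,"az": 0},{"gripper": 0,"tx": 0,"ty": 40,"tz": 0,"ax": 0,"ay": 0,"az": 0},{"gripper": 0,"tx": 0,"ty": 30,"tz": 0,"ax": 0,"ay": 0,"az": 0},{"gripper": 0,"tx": 0,"ty": 0,"tz": 0,"ax": 0,"ay": 0,"az": 0}])

```text
clock: 2.25
tcp_pos: [0.5046, 0.0376, 0.139]
orientation: [-1.232, -1.16, 1.171]
contact_force: [-1.0, 0.5, 0.2]
grip_width: 0.0
```

```bash
python3 - <<'E'
from h import *
st()
im,c=snap("wrist","w2"); im,c=snap("scene","s2"); crop(im,200,60,360,260,3,"s2c")
E
```

```text
t 2.25 case tcp [-68.8 -64.8 139. ] world [504.6  37.6 139. ] dR [-0.007 -0.001 -0.002] F [-1.   0.5  0.2] grip 0.0 q [-0.39  0.3   0.23  2.03 -0.09  0.83  1.4 ]
```

View pics/w2.png

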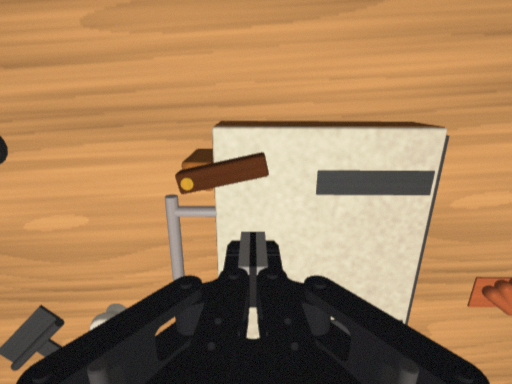

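View pics/s2c.png

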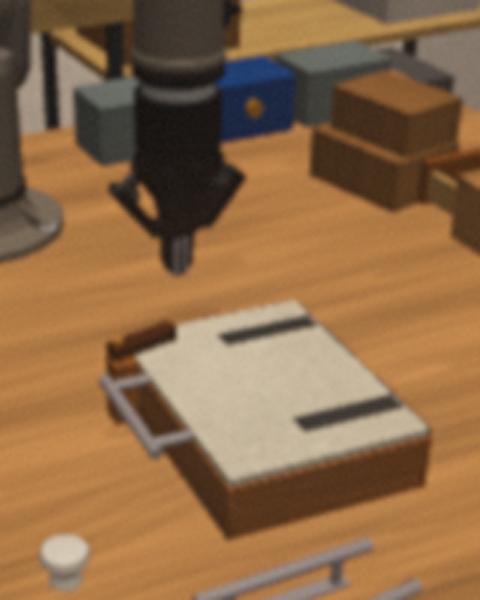

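```bash
python3 - <<'E'
from h import *
S=cal("scene");w=cal("wrist");p,_=tool()
for z in (.139,.125,.118,.112): print(z,proj(S,[p[0],p[1],z]),proj(w,[p[0],p[1],z]))
E
```

```text
0.139 [258.67179599 158.16940194] [252.02285254 229.3013159 ]
0.125 [258.64774626 162.54231297] [252.05130149 220.1674154 ]
0.118 [258.63583876 164.7074286 ] [252.06412464 216.05037653]
0.112 [258.62569383 166.55206047] [252.07446396 212.73080462]
```

```bash
python3 - <<'E'
from h import *
st(); im,c=snap("scene","s3"); im2,c2=snap("wrist","w3"); st()
crop(im,230,100,290,200,6,"s3c"); crop(im2,200,190,300,290,6,"w3c")
E
```

```text
t 2.35 case tcp [-65.9 -63.9 142.7] world [507.6  38.3 142.7] dR [-0.001 -0.    -0.   ] F [ 0.6 -0.8  0.9] grip 0.1 q [-0.39  0.29  0.23  2.03 -0.09  0.83  1.4 ]
t 2.45 case tcp [-64.6 -63.4 144. ] world [508.8  38.7 144. ] dR [0.002 0.    0.001] F [-0.7 -0.9  0.2] grip -0.1 q [-0.39  0.29  0.23  2.03 -0.09  0.83  1.4 ]
```

View pics/s3c.png

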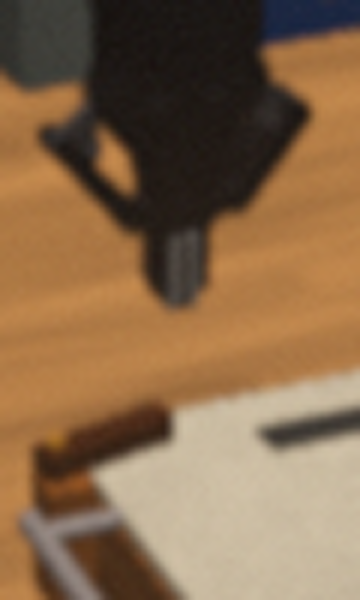

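View pics/w3c.png

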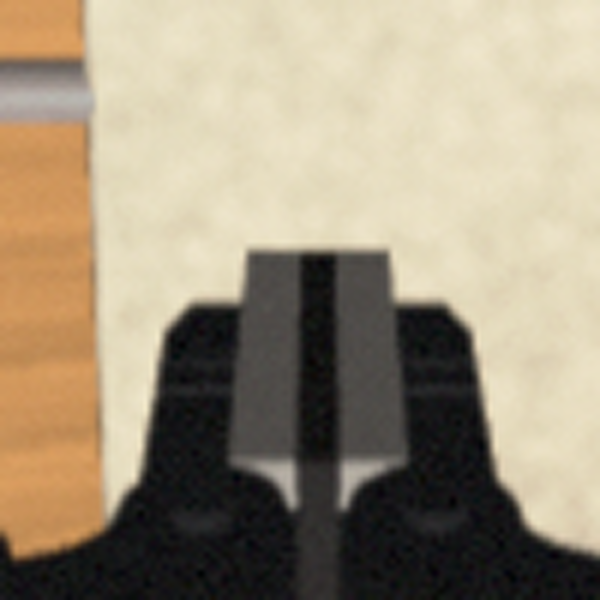

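```bash
python3 - <<'E'
from h import *
st();S=cal("scene");w=cal("wrist");p,r=tool()
for y in (-30,-20,-10,0,14,27):
  print(y,[ (proj(w,p+r.apply(np.array([0,y,z])/1e3))).round(1) for z in(11,-11)],[ (proj(S,p+r.apply(np.array([0,y,z])/1e3))).round(1) for z in(11,-11)])
E
```

```text
t 2.45 case tcp [-64.6 -63.4 144. ] world [508.8  38.7 144. ] dR [0.002 0.    0.001] F [-0.7 -0.9  0.2] grip -0.1 q [-0.39  0.29  0.23  2.03 -0.09  0.83  1.4 ]
-30 [array([252. , 239.8]), array([252.1, 275.3])] [array([257.5, 145.5]), array([260.7, 148.8])]
-20 [array([252., 231.]), array([252.1, 264.8])] [array([257.4, 148.7]), array([260.6, 152.1])]
-10 [array([252.1, 223.2]), array([252.1, 255.5])] [array([257.4, 151.9]), array([260.6, 155.3])]
0 [array([252.1, 216.2]), array([252.1, 247.1])] [array([257.4, 155.1]), array([260.6, 158.5])]
14 [array([252.1, 207.6]), array([252.1, 236.8])] [array([257.4, 159.4]), array([260.6, 162.9])]
27 [array([252.1, 200.7]), array([252.1, 228.3])] [array([257.4, 163.5]), array([260.5, 167. ])]
```

```bash
python3 - <<'E'
from h import *
S=cal("scene");w=cal("wrist");p,r=tool()
# tip end-face centre : wrist (318/6+200, 357/6+190); scene bottom ~ (179,300)
print(tri([(S,(259.6,149.6)),(w,(252.7,249))]))
print("pin in w2-type:",proj(w,[.4864,-.0133,.087]),"h-",proj(w,[.5061,-.0379,.062]),proj(w,[.4443,.005,.067]))
E
```

```text
(array([0.50851878, 0.03974637, 0.16584668]), [np.float64(0.7477984472014498), np.float64(0.7477984472014709)])
pin in w2-type: [186.38161057 177.56225062] h- [168.68281673 191.88170488] [206.93724724 120.73246852]
```

View pics/w3.png

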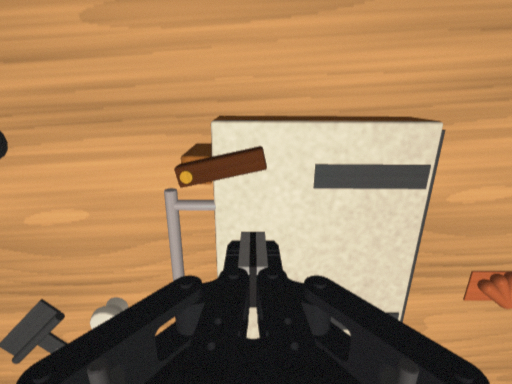

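Call:
jog_arm(motion=[{"gripper": 0,"tx": 0,"ty": 15,"tz": 0,"ax": 0,"ay": 0,"az": 0},{"gripper": 0,"tx": 0,"ty": 15,"tz": 0,"ax": 0,"ay": 0,"az": 0},{"gripper": 0,"tx": 0,"ty": 10,"tz": 0,"ax": 0,"ay": 0,"az": 0},{"gripper": 0,"tx": 0,"ty": 5,"tz": 0,"ax": 0,"ay": 0,"az": 0},{"gripper": 0,"tx": 0,"ty": 0,"tz": 0,"ax": 0,"ay": 0,"az": 0},{"gripper": 0,"tx": 0,"ty": 0,"tz": 0,"ax": 0,"ay": 0,"az": 0},{"gripper": 0,"tx": 0,"ty": 0,"tz": 0,"ax": 0,"ay": 0,"az": 0}])

```text
clock: 3.15
tcp_pos: [0.5082, 0.0382, 0.098]
orientation: [-1.237, -1.167, 1.166]
contact_force: [-0.6, 0.4, 0.1]
grip_width: -0.0002
```

```bash
python3 - <<'E'
from h import *
st(); im,c=snap("scene","s4"); im2,c2=snap("wrist","w4"); st()
crop(im,230,100,310,200,6,"s4c")
E
```

```text
t 3.15 case tcp [-65.3 -64.   98. ] world [508.2  38.2  98. ] dR [ 0.001 -0.     0.   ] F [-0.6  0.4  0.1] grip -0.2 q [-0.37  0.36  0.21  2.06 -0.11  0.73  1.42]
t 3.25 case tcp [-65.4 -64.   97.9] world [508.   38.2  97.9] dR [ 0.001 -0.     0.   ] F [ 0.3 -0.6 -0.7] grip -0.4 q [-0.37  0.36  0.21  2.06 -0.11  0.73  1.42]
```

View pics/s4c.png

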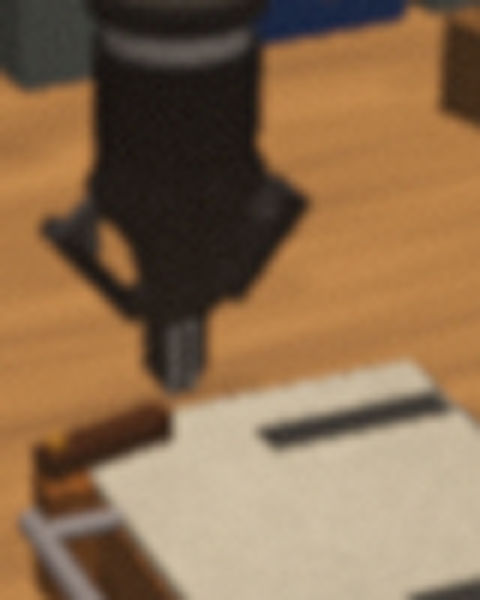

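Call:
jog_arm(motion=[{"gripper": 0,"tx": 0,"ty": 6,"tz": 0,"ax": 0,"ay": 0,"az": 0},{"gripper": 0,"tx": 0,"ty": 6,"tz": 0,"ax": 0,"ay": 0,"az": 0},{"gripper": 0,"tx": 0,"ty": 6,"tz": 0,"ax": 0,"ay": 0,"az": 0},{"gripper": 0,"tx": 0,"ty": 2,"tz": 0,"ax": 0,"ay": 0,"az": 0},{"gripper": 0,"tx": 0,"ty": 0,"tz": 0,"ax": 0,"ay": 0,"az": 0},{"gripper": 0,"tx": 0,"ty": 0,"tz": 0,"ax": 0,"ay": 0,"az": 0}])

```text
clock: 3.85
tcp_pos: [0.5077, 0.0381, 0.0773]
orientation: [-1.236, -1.166, 1.167]
contact_force: [0.2, -1.4, -1.0]
grip_width: 0.0003
```

```bash
python3 - <<'E'
from h import *
st()
E
```

```text
t 3.85 case tcp [-65.7 -64.1  77.3] world [507.7  38.1  77.3] dR [-0. -0. -0.] F [ 0.2 -1.4 -1. ] grip 0.3 q [-0.37  0.39  0.21  2.08 -0.12  0.68  1.43]
```

Call:
jog_arm(motion=[{"gripper": 0,"tx": 0,"ty": 6,"tz": 0,"ax": 0,"ay": 0,"az": 0},{"gripper": 0,"tx": 0,"ty": 6,"tz": 0,"ax": 0,"ay": 0,"az": 0},{"gripper": 0,"tx": 0,"ty": 6,"tz": 0,"ax": 0,"ay": 0,"az": 0},{"gripper": 0,"tx": 0,"ty": 3,"tz": 0,"ax": 0,"ay": 0,"az": 0},{"gripper": 0,"tx": 0,"ty": 0,"tz": 0,"ax": 0,"ay": 0,"az": 0},{"gripper": 0,"tx": 0,"ty": 0,"tz": 0,"ax": 0,"ay": 0,"az": 0}])

```text
clock: 4.45
tcp_pos: [0.5077, 0.0381, 0.0563]
orientation: [-1.236, -1.166, 1.167]
contact_force: [0.2, -0.1, -0.9]
grip_width: -0.0002
```

```bash
python3 - <<'E'
from h import *
st(); im,c=snap("scene","s5"); im2,c2=snap("wrist","w5")
crop(im,220,140,320,220,7,"s5c")
E
```

```text
t 4.45 case tcp [-65.8 -64.1  56.3] world [507.7  38.1  56.3] dR [-0. -0. -0.] F [ 0.2 -0.1 -0.9] grip -0.2 q [-0.36  0.43  0.2   2.09 -0.14  0.64  1.44]
```

View pics/s5c.png

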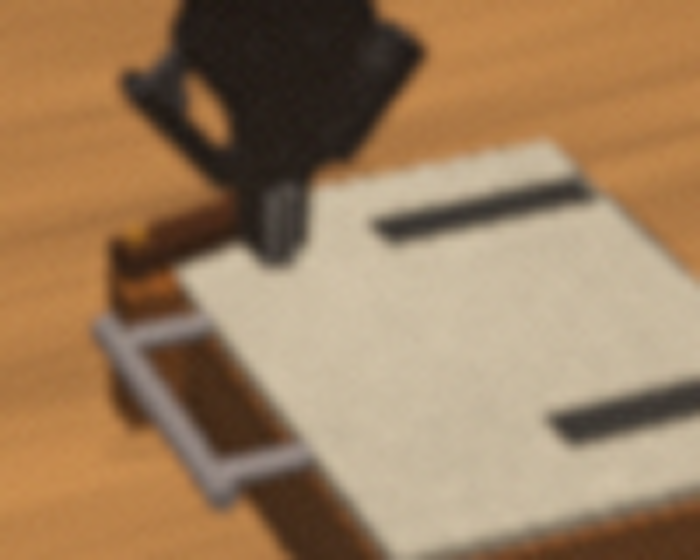

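View pics/w5.png

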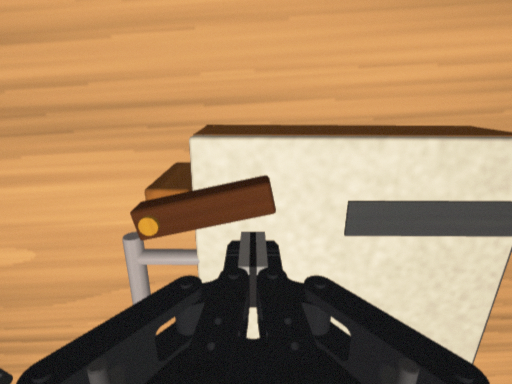

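Call:
jog_arm(motion=[{"gripper": 0,"tx": -5,"ty": 0,"tz": 9,"ax": 0,"ay": 0,"az": 0},{"gripper": 0,"tx": 0.5,"ty": 0,"tz": 6,"ax": 0,"ay": 0,"az": 0},{"gripper": 0,"tx": 0.5,"ty": 0,"tz": 6.5,"ax": 0,"ay": 0,"az": 0},{"gripper": 0,"tx": -1,"ty": 0,"tz": 6,"ax": 0,"ay": 0,"az": 0},{"gripper": 0,"tx": -1,"ty": 0,"tz": 6.3,"ax": 0,"ay": 0,"az": 0},{"gripper": 0,"tx": -5,"ty": 0,"tz": 11.4,"ax": 0,"ay": 0,"az": 0},{"gripper": 0,"tx": -7.7,"ty": 0,"tz": 9.8,"ax": 0,"ay": 0,"az": 0},{"gripper": 0,"tx": -5.5,"ty": 0,"tz": 4,"ax": 0,"ay": 0,"az": 0},{"gripper": 0,"tx": -5.5,"ty": 0,"tz": 3.6,"ax": 0,"ay": 0,"az": 0},{"gripper": 0,"tx": 0,"ty": 0,"tz": 0,"ax": 0,"ay": 0,"az": 0},{"gripper": 0,"tx": 0,"ty": 0,"tz": 0,"ax": 0,"ay": 0,"az": 0}])

```text
clock: 5.65
tcp_pos: [0.4435, 0.0118, 0.0564]
orientation: [-1.236, -1.166, 1.166]
contact_force: [-0.3, -0.3, -0.2]
grip_width: 0.0001
```

```bash
python3 - <<'E'
from h import *
st(); im2,c2=snap("wrist","w6"); im,c=snap("top","t6"); crop(im,170,140,290,260,5,"t6c")
E
```

```text
t 5.65 case tcp [-128.3  -94.    56.4] world [443.5  11.8  56.4] dR [-0.    -0.001 -0.   ] F [-0.3 -0.3 -0.2] grip 0.1 q [-0.34  0.34  0.2   2.23 -0.12  0.57  1.47]
```

View pics/w6.png

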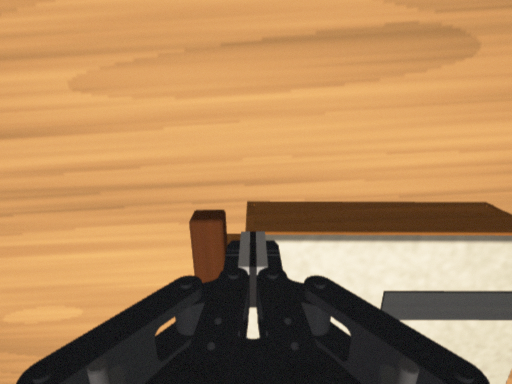

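Call:
jog_arm(motion=[{"gripper": 0,"tx": -4,"ty": 0,"tz": 1,"ax": 0,"ay": 0,"az": 0},{"gripper": 0,"tx": -4,"ty": 0,"tz": 1,"ax": 0,"ay": 0,"az": 0},{"gripper": 0,"tx": 0,"ty": 0,"tz": 0,"ax": 0,"ay": 0,"az": 0},{"gripper": 0,"tx": 0,"ty": 0,"tz": 0,"ax": 0,"ay": 0,"az": 0}])

```text
clock: 6.15
tcp_pos: [0.4419, 0.0055, 0.0566]
orientation: [-1.235, -1.169, 1.166]
contact_force: [2.1, 5.9, -1.8]
grip_width: 0.0002
```

```bash
python3 - <<'E'
from h import *
st(); im,c=snap("wrist","w7")
E
```

```text
t 6.15 case tcp [-129.5 -100.4   56.6] world [441.9   5.5  56.6] dR [0.002 0.001 0.002] F [ 2.1  5.9 -1.8] grip 0.2 q [-0.32  0.34  0.2   2.24 -0.13  0.57  1.49]
```

View pics/w7.png

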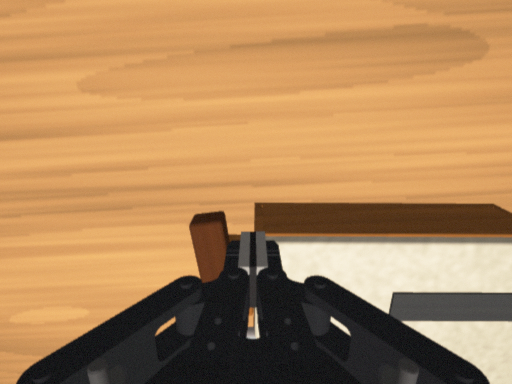

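Call:
jog_arm(motion=[{"gripper": 0,"tx": 6,"ty": -5,"tz": 0,"ax": 0,"ay": 0,"az": 0},{"gripper": 0,"tx": 0,"ty": -25,"tz": 0,"ax": 0,"ay": 0,"az": 0},{"gripper": 0,"tx": 0,"ty": -30,"tz": 0,"ax": 0,"ay": 0,"az": 0},{"gripper": 36,"tx": -10,"ty": 0,"tz": -30,"ax": 0,"ay": 0,"az": 0},{"gripper": 36,"tx": -10,"ty": 0,"tz": -35,"ax": 0,"ay": 0,"az": 0},{"gripper": 36,"tx": -10,"ty": 0,"tz": -35,"ax": 0,"ay": 0,"az": 0},{"gripper": 36,"tx": -10,"ty": 0,"tz": -20,"ax": 0,"ay": 0,"az": 0},{"gripper": 36,"tx": -4,"ty": 0,"tz": -10,"ax": 0,"ay": 0,"az": 0},{"gripper": 36,"tx": 0,"ty": 0,"tz": 0,"ax": 0,"ay": 0,"az": 0},{"gripper": 36,"tx": 0,"ty": 0,"tz": 0,"ax": 0,"ay": 0,"az": 0}])

```text
clock: 7.2
tcp_pos: [0.5672, -0.0408, 0.1161]
orientation: [-1.234, -1.165, 1.167]
contact_force: [-1.3, -0.2, 0.1]
grip_width: 0.0363
```

```bash
python3 - <<'E'
from h import *
st(); im,c=snap("wrist","w8"); im,c=snap("top","t8"); crop(im,170,140,290,260,5,"t8c"); st()
E
```

```text
t 7.2 case tcp [  -1.8 -139.5  116.1] world [567.2 -40.8 116.1] dR [-0.002 -0.     0.   ] F [-1.3 -0.2  0.1] grip 36.3 q [-0.23  0.42  0.25  1.91 -0.14  0.82  1.6 ]
t 7.3 case tcp [  -1.8 -139.1  116.3] world [567.2 -40.5 116.3] dR [-0.001  0.001  0.   ] F [-0.2 -0.8  0.1] grip 36.3 q [-0.23  0.42  0.25  1.91 -0.14  0.82  1.6 ]
```

View pics/w8.png

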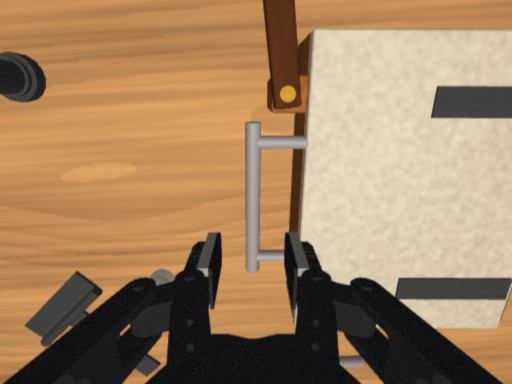

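View pics/t8c.png

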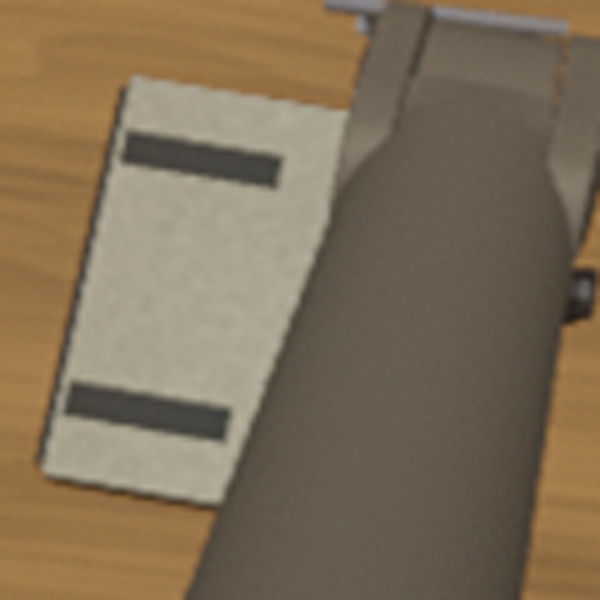

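```bash
python3 - <<'E'
from h import *
w=cal("wrist")
for x in(-65,-50,0,50,65): print(x,proj(w,W(x,-140,62)))
for q in((253,124),(253,270),(280,142),(280,257)): print(C(plane(w,q,.062)))
E
```

```text
-65 [250.88136809 122.72929257]
-50 [250.91572557 142.71333514]
0 [251.01995485 203.33832781]
50 [251.11070099 256.12084514]
65 [251.13567931 270.64949016]
[ -64.06617722 -138.4082056    62.        ]
[  64.31799189 -138.32365065   62.        ]
[ -50.54626262 -117.67364391   62.        ]
[  50.90462799 -114.48018983   62.        ]
```

Call:
jog_arm(motion=[{"gripper": 36,"tx": 0.5,"ty": 20,"tz": -1,"ax": 0,"ay": 0,"az": 0},{"gripper": 36,"tx": 0,"ty": 20,"tz": -1,"ax": 0,"ay": 0,"az": 0},{"gripper": 36,"tx": 0,"ty": 20,"tz": 0,"ax": 0,"ay": 0,"az": 0},{"gripper": 36,"tx": 0,"ty": 14,"tz": 0,"ax": 0,"ay": 0,"az": 0},{"gripper": 36,"tx": 0,"ty": 8,"tz": 0,"ax": 0,"ay": 0,"az": 0},{"gripper": 36,"tx": 0,"ty": 4,"tz": 0,"ax": 0,"ay": 0,"az": 0},{"gripper": 36,"tx": 0,"ty": 0,"tz": 0,"ax": 0,"ay": 0,"az": 0},{"gripper": 36,"tx": 0,"ty": 0,"tz": 0,"ax": 0,"ay": 0,"az": 0},{"gripper": 36,"tx": 0,"ty": 0,"tz": 0,"ax": 0,"ay": 0,"az": 0}])

```text
clock: 8.2
tcp_pos: [0.5711, -0.0409, 0.0311]
orientation: [-1.237, -1.167, 1.166]
contact_force: [-0.0, -0.0, 0.6]
grip_width: 0.0361
```

```bash
python3 - <<'E'
from h import *
st(); im,c=snap("wrist","w9"); im,c=snap("scene","s9"); crop(im,200,130,320,230,6,"s9c")
E
```

```text
t 8.2 case tcp [   2.1 -139.3   31.1] world [571.1 -40.9  31.1] dR [ 0.001 -0.     0.   ] F [-0.  -0.   0.6] grip 36.1 q [-0.2   0.55  0.21  1.95 -0.18  0.65  1.64]
```

View pics/w9.png

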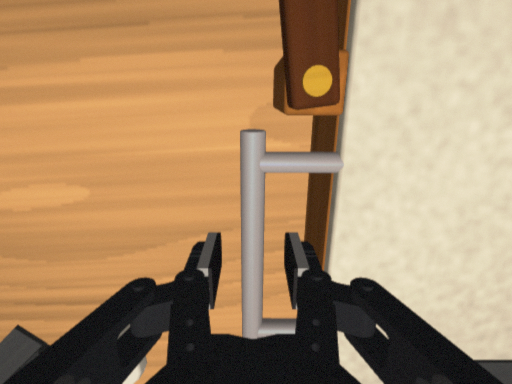

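View pics/s9c.png

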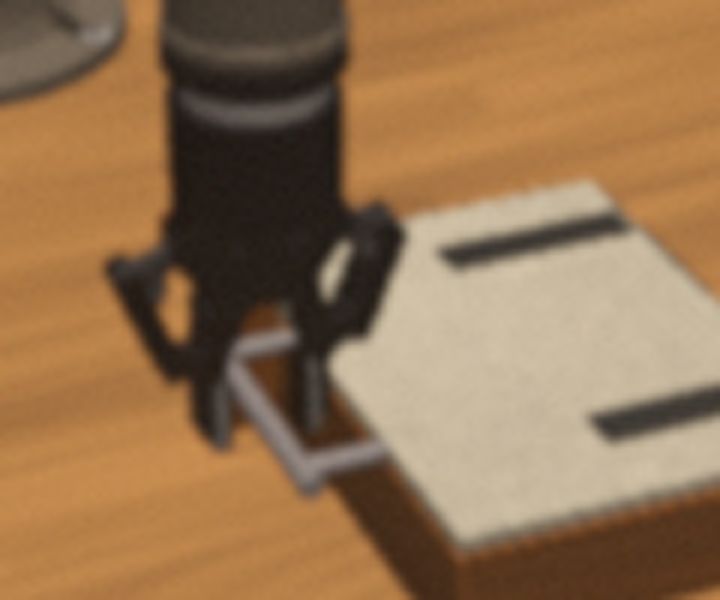

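Call:
jog_arm(motion=[{"gripper": 0,"tx": 0,"ty": 0,"tz": 0,"ax": 0,"ay": 0,"az": 0},{"gripper": 0,"tx": 0,"ty": 0,"tz": 0,"ax": 0,"ay": 0,"az": 0},{"gripper": 0,"tx": 0,"ty": 0,"tz": 0,"ax": 0,"ay": 0,"az": 0},{"gripper": 0,"tx": 0,"ty": 0,"tz": 0,"ax": 0,"ay": 0,"az": 0},{"gripper": 0,"tx": 0,"ty": 0,"tz": 0,"ax": 0,"ay": 0,"az": 0}], newtons=40)

```text
clock: 8.8
tcp_pos: [0.5707, -0.0412, 0.0307]
orientation: [-1.236, -1.166, 1.166]
contact_force: [-1.0, -0.8, 3.6]
grip_width: 0.0104
```

```bash
python3 - <<'E'
from h import *
st()
y0,z0=-139,31
prev=None
r=235
for k,th in enumerate(np.linspace(0,1.95,21)):
    y=95-r*np.cos(th); z=62+r*np.sin(th)
    if prev: print(k,round(th,3),"tx %.1f ty %.1f"%(y-prev[0],-(z-prev[1])))
    prev=(y,z)
E
```

```text
t 8.8 case tcp [   1.7 -139.6   30.7] world [570.7 -41.2  30.7] dR [ 0. -0. -0.] F [-1.  -0.8  3.6] grip 10.4 q [-0.2   0.55  0.21  1.95 -0.18  0.65  1.64]
1 0.098 tx 1.1 ty -22.9
2 0.195 tx 3.3 ty -22.7
3 0.292 tx 5.5 ty -22.2
4 0.39 tx 7.7 ty -21.6
5 0.488 tx 9.7 ty -20.7
6 0.585 tx 11.7 ty -19.7
7 0.682 tx 13.6 ty -18.5
8 0.78 tx 15.3 ty -17.0
9 0.878 tx 16.9 ty -15.5
10 0.975 tx 18.3 ty -13.8
11 1.072 tx 19.6 ty -11.9
12 1.17 tx 20.6 ty -10.0
13 1.268 tx 21.5 ty -7.9
14 1.365 tx 22.2 ty -5.8
15 1.463 tx 22.6 ty -3.6
16 1.56 tx 22.9 ty -1.4
17 1.658 tx 22.9 ty 0.9
18 1.755 tx 22.7 ty 3.1
19 1.852 tx 22.3 ty 5.3
20 1.95 tx 21.7 ty 7.4
```

Call:
jog_arm(motion=[{"gripper": 0,"tx": 0,"ty": -6,"tz": 0,"ax": 0,"ay": 0,"az": 0},{"gripper": 0,"tx": 1,"ty": -17,"tz": 0,"ax": 0,"ay": 0,"az": 0},{"gripper": 0,"tx": 1.5,"ty": -11.5,"tz": 0,"ax": 0,"ay": 0,"az": 0},{"gripper": 0,"tx": 1.8,"ty": -11.2,"tz": 0,"ax": 0,"ay": 0,"az": 0},{"gripper": 0,"tx": 2.5,"ty": -11.2,"tz": 0,"ax": 0,"ay": 0,"az": 0},{"gripper": 0,"tx": 3,"ty": -11,"tz": 0,"ax": 0,"ay": 0,"az": 0},{"gripper": 0,"tx": 3.7,"ty": -10.8,"tz": 0,"ax": 0,"ay": 0,"az": 0},{"gripper": 0,"tx": 4,"ty": -10.8,"tz": 0,"ax": 0,"ay": 0,"az": 0},{"gripper": 0,"tx": 4.7,"ty": -10.4,"tz": 0,"ax": 0,"ay": 0,"az": 0},{"gripper": 0,"tx": 5,"ty": -10.3,"tz": 0,"ax": 0,"ay": 0,"az": 0},{"gripper": 0,"tx": 0,"ty": 0,"tz": 0,"ax": 0,"ay": 0,"az": 0},{"gripper": 0,"tx": 0,"ty": 0,"tz": 0,"ax": 0,"ay": 0,"az": 0}])

```text
clock: 10.0
tcp_pos: [0.5723, -0.0147, 0.1418]
orientation: [-1.238, -1.166, 1.166]
contact_force: [1.8, -6.4, -0.1]
grip_width: 0.0101
```

```bash
python3 - <<'E'
from h import *
st(); p,_=tool(); c=C(p); print("target", 95-235*np.cos(.488), 31+235*np.sin(.488), "angle", np.arctan2(c[2]-31,95-c[1]), np.hypot(c[2]-31,95-c[1]))
im,c=snap("scene","s10"); crop(im,200,80,330,230,5,"s10c")
E
```

```text
t 10.0 case tcp [   1.8 -113.1  141.8] world [572.3 -14.7 141.8] dR [ 0.001 -0.001 -0.001] F [ 1.8 -6.4 -0.1] grip 10.1 q [-0.29  0.39  0.26  1.89 -0.13  0.87  1.54]
target -112.56900109705094 141.1821663590459 angle 0.4891335768964456 235.73048621626594
```

View pics/s10c.png

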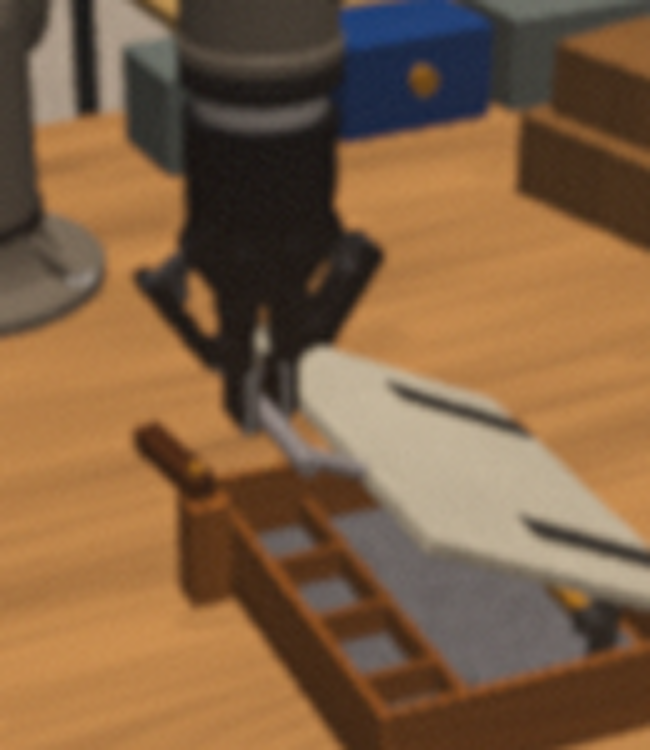

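Lid is rising well, held at the handle. Continue the arc.

Call:
jog_arm(motion=[{"gripper": 0,"tx": 5.5,"ty": -10,"tz": 0,"ax": 0,"ay": 0,"az": 0},{"gripper": 0,"tx": 6.2,"ty": -9.7,"tz": 0,"ax": 0,"ay": 0,"az": 0},{"gripper": 0,"tx": 13.6,"ty": -18.5,"tz": 0,"ax": 0,"ay": 0,"az": 0},{"gripper": 0,"tx": 15.3,"ty": -17,"tz": 0,"ax": 0,"ay": 0,"az": 0},{"gripper": 0,"tx": 16.9,"ty": -15.5,"tz": 0,"ax": 0,"ay": 0,"az": 0},{"gripper": 0,"tx": 18.3,"ty": -13.8,"tz": 0,"ax": 0,"ay": 0,"az": 0},{"gripper": 0,"tx": 19.6,"ty": -11.9,"tz": 0,"ax": 0,"ay": 0,"az": 0},{"gripper": 0,"tx": 20.6,"ty": -10,"tz": 0,"ax": 0,"ay": 0,"az": 0},{"gripper": 0,"tx": 21.5,"ty": -7.9,"tz": 0,"ax": 0,"ay": 0,"az": 0},{"gripper": 0,"tx": 11,"ty": -3,"tz": 0,"ax": 0,"ay": 0,"az": 0},{"gripper": 0,"tx": 0,"ty": 0,"tz": 0,"ax": 0,"ay": 0,"az": 0},{"gripper": 0,"tx": 0,"ty": 0,"tz": 0,"ax": 0,"ay": 0,"az": 0}])

```text
clock: 11.25
tcp_pos: [0.5818, 0.1352, 0.2614]
orientation: [-1.237, -1.171, 1.164]
contact_force: [-1.0, -3.9, 12.2]
grip_width: 0.0104
```

```bash
python3 - <<'E'
from h import *
st(); p,_=tool(); c=C(p); a=np.arctan2(c[2]-31,95-c[1]); print("angle", a, np.hypot(c[2]-31,95-c[1]))
pr=(c[1],c[2])
for th in np.linspace(a,1.93,8)[1:]:
    y=95-235*np.cos(th); z=31+235*np.sin(th); print(round(th,3),"tx %.1f ty %.1f"%(y-pr[0],pr[1]-z)); pr=(y,z)
E
```

```text
t 11.25 case tcp [  2.6  37.1 261.4] world [581.8 135.2 261.4] dR [0.004 0.001 0.002] F [-1.  -3.9 12.2] grip 10.4 q [-0.51  0.31  0.23  1.71 -0.07  1.13  1.25]
angle 1.3246418555946904 237.55473846939972
1.411 tx 20.5 ty -1.6
1.498 tx 20.2 ty -2.4
1.584 tx 20.3 ty -0.6
1.671 tx 20.3 ty 1.1
1.757 tx 20.1 ty 2.9
1.844 tx 19.8 ty 4.6
1.93 tx 19.3 ty 6.3
```

Call:
jog_arm(motion=[{"gripper": 0,"tx": 10,"ty": -0.5,"tz": 0,"ax": 0,"ay": 0,"az": 0},{"gripper": 0,"tx": 20.5,"ty": -2,"tz": 0,"ax": 0,"ay": 0,"az": 0},{"gripper": 0,"tx": 20,"ty": -1.5,"tz": 0,"ax": 0,"ay": 0,"az": 0},{"gripper": 0,"tx": 20.3,"ty": 0,"tz": 0,"ax": 0,"ay": 0,"az": 0},{"gripper": 0,"tx": 20.2,"ty": 1.7,"tz": 0,"ax": 0,"ay": 0,"az": 0},{"gripper": 0,"tx": 20,"ty": 3.4,"tz": 0,"ax": 0,"ay": 0,"az": 0},{"gripper": 0,"tx": 15,"ty": 4.3,"tz": 0,"ax": 0,"ay": 0,"az": 0},{"gripper": 0,"tx": 9,"ty": 3,"tz": 0,"ax": 0,"ay": 0,"az": 0},{"gripper": 0,"tx": 5,"ty": 1.8,"tz": 0,"ax": 0,"ay": 0,"az": 0},{"gripper": 0,"tx": 0,"ty": 0,"tz": 0,"ax": 0,"ay": 0,"az": 0},{"gripper": 0,"tx": 0,"ty": 0,"tz": 0,"ax": 0,"ay": 0,"az": 0},{"gripper": 0,"tx": 0,"ty": 0,"tz": 0,"ax": 0,"ay": 0,"az": 0}])

```text
clock: 12.45
tcp_pos: [0.5904, 0.2764, 0.2504]
orientation: [-1.236, -1.173, 1.162]
contact_force: [5.4, 2.3, 6.8]
grip_width: 0.0102
```

```bash
python3 - <<'E'
from h import *
st(); p,_=tool(); c=C(p); a=np.arctan2(c[2]-31,95-c[1]); print("angle", a, np.hypot(c[2]-31,95-c[1]))
im,c=snap("scene","s11"); crop(im,200,50,380,240,4,"s11c")
E
```

```text
t 12.45 case tcp [  3.1 178.6 250.4] world [590.4 276.4 250.4] dR [0.005 0.001 0.004] F [5.4 2.3 6.8] grip 10.2 q [-0.66  0.41  0.18  1.59 -0.08  1.15  1.05]
angle 1.9347140782787648 234.79856746984015
```

View pics/s11c.png

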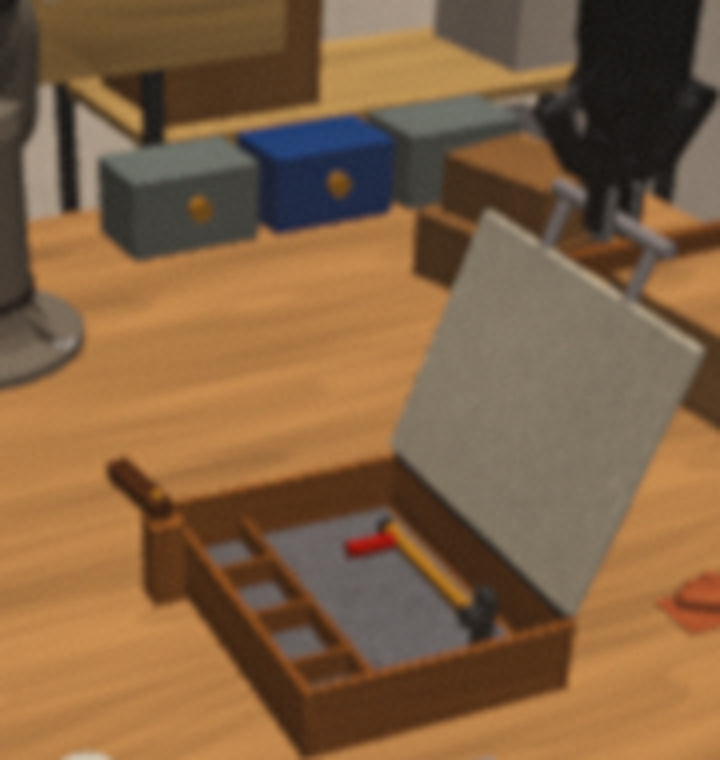

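Call:
jog_arm(motion=[{"gripper": 40,"tx": 0,"ty": 0,"tz": 0,"ax": 0,"ay": 0,"az": 0},{"gripper": 40,"tx": 0,"ty": 0,"tz": 0,"ax": 0,"ay": 0,"az": 0},{"gripper": 40,"tx": 0,"ty": 0,"tz": 0,"ax": 0,"ay": 0,"az": 0},{"gripper": 40,"tx": 0,"ty": 0,"tz": 0,"ax": 0,"ay": 0,"az": 0},{"gripper": 40,"tx": 0,"ty": -15,"tz": 0,"ax": 0,"ay": 0,"az": 0},{"gripper": 40,"tx": 0,"ty": -30,"tz": 0,"ax": 0,"ay": 0,"az": 0},{"gripper": 40,"tx": 0,"ty": -30,"tz": 0,"ax": 0,"ay": 0,"az": 0},{"gripper": 40,"tx": -20,"ty": 0,"tz": 0,"ax": 0,"ay": 0,"az": 0},{"gripper": 40,"tx": -40,"ty": 0,"tz": 5,"ax": 0,"ay": 0,"az": 0},{"gripper": 40,"tx": -40,"ty": 0,"tz": 10,"ax": 0,"ay": 0,"az": 0},{"gripper": 40,"tx": -40,"ty": 0,"tz": 10,"ax": 0,"ay": 0,"az": 0},{"gripper": 40,"tx": -20,"ty": 0,"tz": 5,"ax": 0,"ay": 0,"az": 0}])

```text
clock: 13.7
tcp_pos: [0.5488, 0.111, 0.3234]
orientation: [-1.239, -1.162, 1.163]
contact_force: [0.8, -0.0, 0.4]
grip_width: 0.0398
```

Call:
jog_arm(motion=[{"gripper": 40,"tx": 0,"ty": 0,"tz": 0,"ax": 0,"ay": 0.14,"az": 0},{"gripper": 40,"tx": 0,"ty": 0,"tz": 0,"ax": 0,"ay": 0.143,"az": 0},{"gripper": 40,"tx": 0,"ty": 0,"tz": 0,"ax": 0,"ay": 0.143,"az": 0},{"gripper": 40,"tx": 0,"ty": 0,"tz": 0,"ax": 0,"ay": 0.143,"az": 0},{"gripper": 40,"tx": 0,"ty": 0,"tz": 0,"ax": 0,"ay": 0.143,"az": 0},{"gripper": 40,"tx": 0,"ty": 0,"tz": 0,"ax": 0,"ay": 0.143,"az": 0},{"gripper": 40,"tx": 0,"ty": 0,"tz": 0,"ax": 0,"ay": 0.143,"az": 0},{"gripper": 40,"tx": 0,"ty": 0,"tz": 0,"ax": 0,"ay": 0.143,"az": 0},{"gripper": 40,"tx": 0,"ty": 0,"tz": 0,"ax": 0,"ay": 0.143,"az": 0},{"gripper": 40,"tx": 0,"ty": 0,"tz": 0,"ax": 0,"ay": 0.143,"az": 0},{"gripper": 40,"tx": 0,"ty": 0,"tz": 0,"ax": 0,"ay": 0.143,"az": 0},{"gripper": 40,"tx": 0,"ty": 0,"tz": 0,"ax": 0,"ay": 0,"az": 0}])

```text
clock: 14.9
tcp_pos: [0.5496, 0.1163, 0.3229]
orientation: [-1.57, 0.046, -0.046]
contact_force: [0.2, 1.2, -1.2]
grip_width: 0.0401
```

```bash
cat >> h.py <<'E'
RX=R.from_matrix(RC.as_matrix()@np.array([[1,0,0],[0,0,1],[0,-1,0]]))  # x=case x, y=down, z=case y
def st2():
    o=get_obs(); p,r=tool(); print("t",round(o["clock"],2),"case tcp",C(p).round(1),"dRX",(r.inv()*RX).as_rotvec().round(3),"F",o["contact_force"].round(1),"grip",round(o["grip_width"]*1e3,1),"q",o["joints"].round(2))
E
python3 - <<'E'
from h import *
st2(); im,c=snap("wrist","w12"); im,c=snap("scene","s12"); im,c=snap("top","t12"); st2()
E
```

```text
t 14.9 case tcp [-28.4  16.4 322.9] dRX [ 0. -0. -0.] F [ 0.2  1.2 -1.2] grip 40.1 q [-0.68  0.21  0.44  1.71 -0.09  1.24 -0.28]
t 15.05 case tcp [-28.4  16.4 322.8] dRX [-0.     0.004  0.   ] F [-0.5 -0.3 -0.9] grip 39.9 q [-0.68  0.21  0.44  1.71 -0.09  1.24 -0.28]
```

View pics/w12.png

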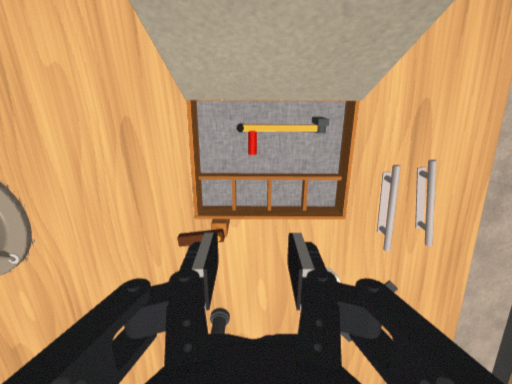

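View pics/s12.png

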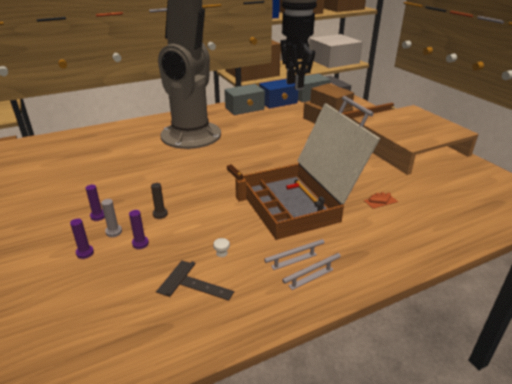

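```bash
python3 - <<'E'
from h import *
w=cal("wrist")
for n in("w12","t12","s12"):
    im=cv2.imread(f"pics/{n}.png"); hsv=cv2.cvtColor(im,cv2.COLOR_BGR2HSV)
    m=((hsv[...,0]<4)|(hsv[...,0]>176))&(hsv[...,1]>200)&(hsv[...,2]>80); 
    k,l,s,ce=cv2.connectedComponentsWithStats(m.astype(np.uint8))
    for i in range(1,k):
        if s[i,4]>15: 
            print(n,s[i],ce[i])
            if n=="w12":
                x,y,a,b=s[i,:4]
                for q in((x+a/2-.5,y-.5),(x+a/2-.5,y+b-.5),(x-.5,y+b/2),(x+a-.5,y+b/2)): print(C(plane(w,q,.045)).round(1))
            W_=ce[i]
            globals()[n]=W_
x,e=tri([(w,w12),(cal("scene"),s12)]); print(C(x),e)
# cell partition check in w12
for q in((93,0),): pass
print([proj(w,W(x,-38+3,30)).round(0) for x in(-127,-62,0,62,127)], [proj(w,W(x,-100,55)).round(0) for x in(-127,127)])
E
```

```text
w12 [249 132   7  22 152] [252.         142.63815789]
[-30.1  45.2  45. ]
[-30.   10.8  45. ]
[-35.5  27.4  45. ]
[-24.5  27.5  45. ]
t12 [203 206  11   5  30] [208.06666667 208.06666667]
s12 [287 183  11   5  28] [292.14285714 185.60714286]
[-30.07643023  28.04788376  45.94061753] [np.float64(0.12517502279524279), np.float64(0.1251750227951587)]
[array([194., 178.]), array([233., 178.]), array([270., 179.]), array([306., 179.]), array([345., 179.])] [array([194., 220.]), array([345., 220.])]
```

Call:
jog_arm(motion=[{"gripper": 40,"tx": -1.6,"ty": 20,"tz": 5.6,"ax": 0,"ay": 0,"az": 0},{"gripper": 40,"tx": 0,"ty": 40,"tz": 0,"ax": 0,"ay": 0,"az": 0},{"gripper": 40,"tx": 0,"ty": 40,"tz": 0,"ax": 0,"ay": 0,"az": 0},{"gripper": 40,"tx": 0,"ty": 40,"tz": 0,"ax": 0,"ay": 0,"az": 0},{"gripper": 40,"tx": 0,"ty": 40,"tz": 0,"ax": 0,"ay": 0,"az": 0},{"gripper": 40,"tx": 0,"ty": 30,"tz": 0,"ax": 0,"ay": 0,"az": 0},{"gripper": 40,"tx": 0,"ty": 20,"tz": 0,"ax": 0,"ay": 0,"az": 0},{"gripper": 40,"tx": 0,"ty": 10,"tz": 0,"ax": 0,"ay": 0,"az": 0},{"gripper": 40,"tx": 0,"ty": 0,"tz": 0,"ax": 0,"ay": 0,"az": 0},{"gripper": 40,"tx": 0,"ty": 0,"tz": 0,"ax": 0,"ay": 0,"az": 0}])

```text
clock: 16.05
tcp_pos: [0.5491, 0.1221, 0.0836]
orientation: [-1.57, 0.043, -0.045]
contact_force: [0.7, 0.1, 0.9]
grip_width: 0.04
```

```bash
python3 - <<'E'
from h import *
st2(); im,c=snap("wrist","w13"); im,c=snap("scene","s13"); st2(); crop(im,220,60,380,240,4,"s13c")
E
```

```text
t 16.05 case tcp [-29.2  22.1  83.6] dRX [-0.001  0.001  0.001] F [0.7 0.1 0.9] grip 40.0 q [-0.61  0.47  0.36  1.96 -0.24  0.75 -0.17]
t 16.15 case tcp [-28.9  22.3  84. ] dRX [-0.001  0.001  0.002] F [ 0.1  0.4 -0.2] grip 40.0 q [-0.61  0.47  0.36  1.96 -0.24  0.75 -0.17]
```

View pics/w13.png

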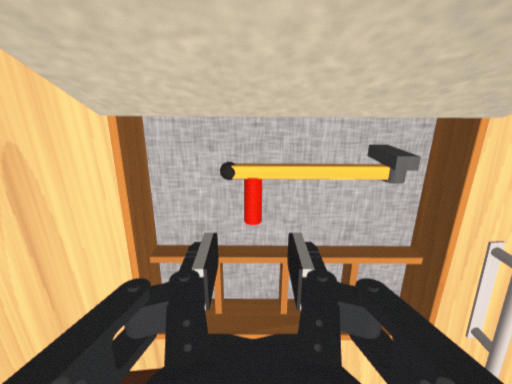

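View pics/s13c.png

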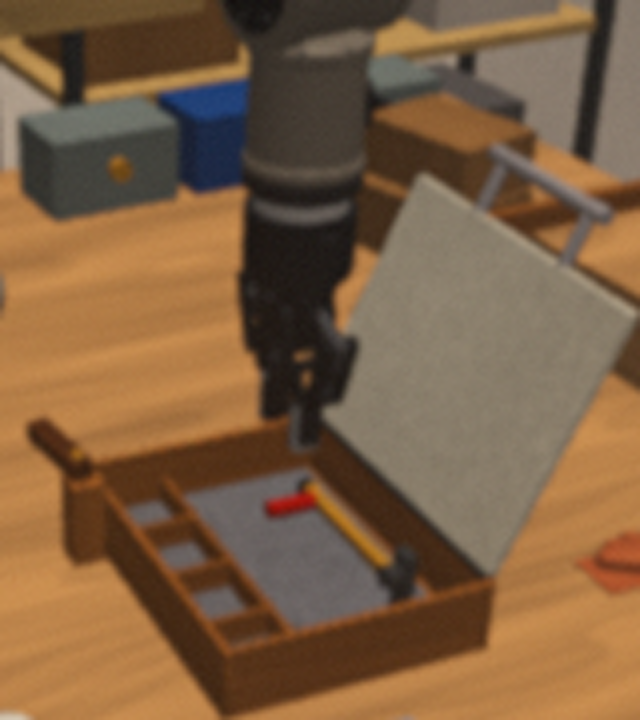

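Call:
jog_arm(motion=[{"gripper": 40,"tx": -1,"ty": 20,"tz": 0,"ax": 0,"ay": 0,"az": 0},{"gripper": 40,"tx": 0,"ty": 20,"tz": 0,"ax": 0,"ay": 0,"az": 0},{"gripper": 40,"tx": 0,"ty": 15,"tz": 0,"ax": 0,"ay": 0,"az": 0},{"gripper": 40,"tx": 0,"ty": 10,"tz": 0,"ax": 0,"ay": 0,"az": 0},{"gripper": 40,"tx": 0,"ty": 6,"tz": 0,"ax": 0,"ay": 0,"az": 0},{"gripper": 40,"tx": 0,"ty": 2,"tz": 0,"ax": 0,"ay": 0,"az": 0},{"gripper": 40,"tx": 0,"ty": 0,"tz": 0,"ax": 0,"ay": 0,"az": 0},{"gripper": 0,"tx": 0,"ty": 0,"tz": 0,"ax": 0,"ay": 0,"az": 0},{"gripper": 0,"tx": 0,"ty": 0,"tz": 0,"ax": 0,"ay": 0,"az": 0},{"gripper": 0,"tx": 0,"ty": 0,"tz": 0,"ax": 0,"ay": 0,"az": 0},{"gripper": 0,"tx": 0,"ty": 0,"tz": 0,"ax": 0,"ay": 0,"az": 0},{"gripper": 0,"tx": 0,"ty": 0,"tz": 0,"ax": 0,"ay": 0,"az": 0}], newtons=30)

```text
clock: 17.35
tcp_pos: [0.5493, 0.1221, 0.0104]
orientation: [-1.57, 0.042, -0.048]
contact_force: [4.7, -0.5, 0.6]
grip_width: 0.0129
```

```bash
python3 - <<'E'
from h import *
st2(); im,c=snap("wrist","w14")
p,_=tool(); c=C(p); pr=(c[0],c[2]); z0=c[2]
for th in np.linspace(0,1.70,19)[1:]:
    x=76-106*np.cos(th); z=z0+106*np.sin(th); print(round(th,3),"tx %.1f ty %.1f"%(x-pr[0],pr[1]-z)); pr=(x,z)
E
```

```text
t 17.35 case tcp [-29.1  22.2  10.4] dRX [-0.001  0.     0.004] F [ 4.7 -0.5  0.6] grip 12.9 q [-0.56  0.58  0.3   1.99 -0.29  0.61 -0.12]
0.094 tx -0.4 ty -10.0
0.189 tx 1.4 ty -9.9
0.283 tx 2.3 ty -9.7
0.378 tx 3.2 ty -9.5
0.472 tx 4.1 ty -9.1
0.567 tx 5.0 ty -8.7
0.661 tx 5.8 ty -8.2
0.756 tx 6.5 ty -7.6
0.85 tx 7.2 ty -7.0
0.944 tx 7.8 ty -6.2
1.039 tx 8.4 ty -5.5
1.133 tx 8.9 ty -4.7
1.228 tx 9.3 ty -3.8
1.322 tx 9.6 ty -2.9
1.417 tx 9.8 ty -2.0
1.511 tx 10.0 ty -1.1
1.606 tx 10.0 ty -0.1
1.7 tx 10.0 ty 0.8
```

View pics/w14.png

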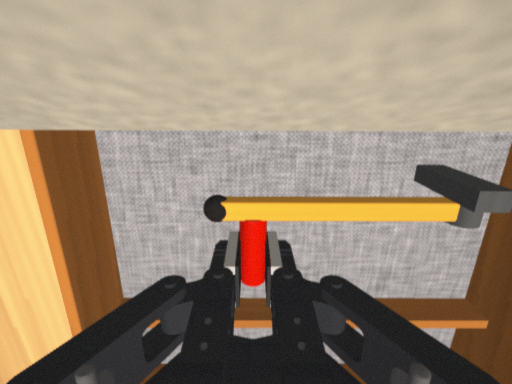

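Call:
jog_arm(motion=[{"gripper": 0,"tx": 0,"ty": -10,"tz": 0,"ax": 0,"ay": 0,"az": 0},{"gripper": 0,"tx": 1.4,"ty": -9.9,"tz": 0,"ax": 0,"ay": 0,"az": 0},{"gripper": 0,"tx": 2.3,"ty": -9.7,"tz": 0,"ax": 0,"ay": 0,"az": 0},{"gripper": 0,"tx": 3.2,"ty": -9.5,"tz": 0,"ax": 0,"ay": 0,"az": 0},{"gripper": 0,"tx": 4.1,"ty": -9.1,"tz": 0,"ax": 0,"ay": 0,"az": 0},{"gripper": 0,"tx": 5,"ty": -8.7,"tz": 0,"ax": 0,"ay": 0,"az": 0},{"gripper": 0,"tx": 5.8,"ty": -8.2,"tz": 0,"ax": 0,"ay": 0,"az": 0},{"gripper": 0,"tx": 6.5,"ty": -7.6,"tz": 0,"ax": 0,"ay": 0,"az": 0},{"gripper": 0,"tx": 7.2,"ty": -7,"tz": 0,"ax": 0,"ay": 0,"az": 0},{"gripper": 0,"tx": 0,"ty": 0,"tz": 0,"ax": 0,"ay": 0,"az": 0},{"gripper": 0,"tx": 0,"ty": 0,"tz": 0,"ax": 0,"ay": 0,"az": 0}])

```text
clock: 18.5
tcp_pos: [0.5862, 0.1199, 0.0892]
orientation: [-1.571, 0.04, -0.05]
contact_force: [14.0, 0.4, -16.1]
grip_width: 0.0129
```

```bash
python3 - <<'E'
from h import *
st2(); im,c=snap("wrist","w15")
p,_=tool(); c=C(p); print(np.arctan2(c[2]-11,76-c[0]),np.hypot(c[2]-11,76-c[0]))
E
```

```text
t 18.5 case tcp [ 7.9 22.  89.2] dRX [-0.     0.     0.007] F [ 14.    0.4 -16.1] grip 12.9 q [-0.58  0.51  0.36  1.87 -0.24  0.79 -0.15]
0.853590328398866 103.67429685667666
```

View pics/w15.png

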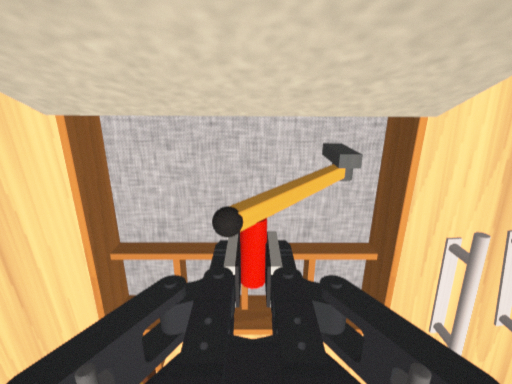

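Call:
jog_arm(motion=[{"gripper": 0,"tx": 9,"ty": -4.7,"tz": 0,"ax": 0,"ay": 0,"az": 0},{"gripper": 0,"tx": 8.2,"ty": -5.3,"tz": 0,"ax": 0,"ay": 0,"az": 0},{"gripper": 0,"tx": 8.7,"ty": -4.6,"tz": 0,"ax": 0,"ay": 0,"az": 0},{"gripper": 0,"tx": 9.1,"ty": -3.7,"tz": 0,"ax": 0,"ay": 0,"az": 0},{"gripper": 0,"tx": 9.4,"ty": -2.8,"tz": 0,"ax": 0,"ay": 0,"az": 0},{"gripper": 0,"tx": 9.6,"ty": -2,"tz": 0,"ax": 0,"ay": 0,"az": 0},{"gripper": 0,"tx": 9.8,"ty": -1.1,"tz": 0,"ax": 0,"ay": 0,"az": 0},{"gripper": 0,"tx": 9.8,"ty": -0.1,"tz": 0,"ax": 0,"ay": 0,"az": 0},{"gripper": 0,"tx": 8,"ty": 0.6,"tz": 0,"ax": 0,"ay": 0,"az": 0},{"gripper": 0,"tx": 0,"ty": 0,"tz": 0,"ax": 0,"ay": 0,"az": 0},{"gripper": 0,"tx": 0,"ty": 0,"tz": 0,"ax": 0,"ay": 0,"az": 0},{"gripper": 0,"tx": 0,"ty": 0,"tz": 0,"ax": 0,"ay": 0,"az": 0}])

```text
clock: 19.75
tcp_pos: [0.6644, 0.1151, 0.1131]
orientation: [-1.571, 0.045, -0.045]
contact_force: [-1.2, -1.3, 1.2]
grip_width: 0.013
```

```bash
python3 - <<'E'
from h import *
st2(); im,c=snap("wrist","w16")
p,_=tool(); c=C(p); print(np.arctan2(c[2]-11,76-c[0]),np.hypot(c[2]-11,76-c[0]))
im,c=snap("scene","s16");crop(im,220,60,380,240,4,"s16c")
E
```

```text
t 19.75 case tcp [ 86.3  21.8 113.1] dRX [0.    0.    0.001] F [-1.2 -1.3  1.2] grip 13.0 q [-0.52  0.6   0.37  1.66 -0.25  0.93 -0.11]
1.669970719307858 102.64908319414738
```

View pics/w16.png

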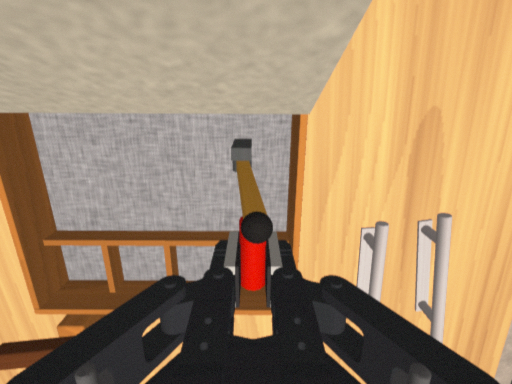

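View pics/s16c.png

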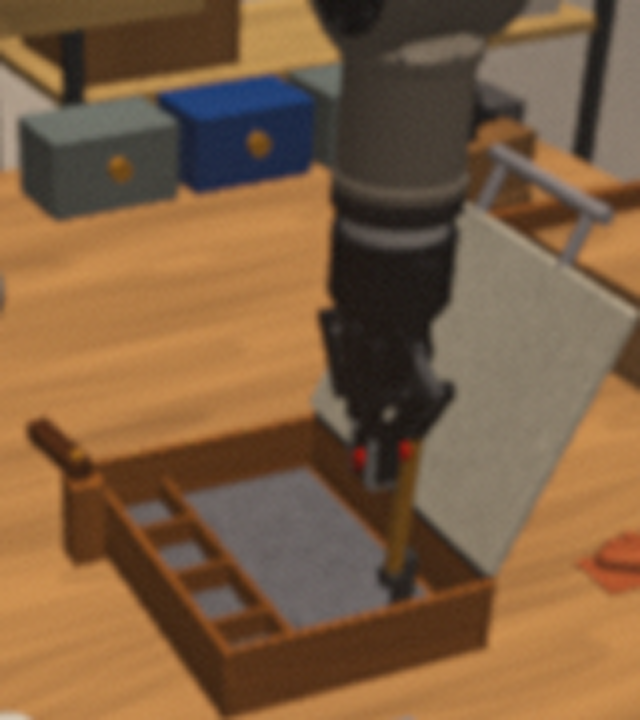

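Call:
jog_arm(motion=[{"gripper": 0,"tx": 3,"ty": 0.3,"tz": 0,"ax": 0,"ay": 0,"az": 0},{"gripper": 0,"tx": 3,"ty": 0.4,"tz": 0,"ax": 0,"ay": 0,"az": 0},{"gripper": 0,"tx": 0,"ty": 0,"tz": 0,"ax": 0,"ay": 0,"az": 0},{"gripper": 0,"tx": 0,"ty": 0,"tz": 0,"ax": 0,"ay": 0,"az": 0}])

```text
clock: 20.25
tcp_pos: [0.6702, 0.1148, 0.1122]
orientation: [-1.571, 0.045, -0.045]
contact_force: [-2.7, -2.4, 0.3]
grip_width: 0.0126
```

Call:
jog_arm(motion=[{"gripper": 40,"tx": 0,"ty": 0,"tz": 0,"ax": 0,"ay": 0,"az": 0},{"gripper": 40,"tx": 0,"ty": 0,"tz": 0,"ax": 0,"ay": 0,"az": 0},{"gripper": 40,"tx": 0,"ty": 0,"tz": 0,"ax": 0,"ay": 0,"az": 0},{"gripper": 40,"tx": 0,"ty": -10,"tz": -20,"ax": 0,"ay": 0,"az": 0},{"gripper": 40,"tx": 0,"ty": -20,"tz": -30,"ax": 0,"ay": 0,"az": 0},{"gripper": 40,"tx": 0,"ty": -20,"tz": -30,"ax": 0,"ay": 0,"az": 0},{"gripper": 40,"tx": 0,"ty": -20,"tz": -30,"ax": 0,"ay": 0,"az": 0},{"gripper": 40,"tx": 0,"ty": -20,"tz": -30,"ax": 0,"ay": 0,"az": 0},{"gripper": 40,"tx": 0,"ty": 0,"tz": 0,"ax": 0,"ay": 0,"az": 0}])

```text
clock: 21.15
tcp_pos: [0.6635, -0.0337, 0.2071]
orientation: [-1.573, 0.047, -0.058]
contact_force: [-0.2, -0.5, 0.7]
grip_width: 0.04
```

```bash
python3 - <<'E'
from h import *
st2(); im,c=snap("wrist","w17")
im,c=snap("scene","s17");crop(im,60,60,380,300,2.5,"s17c"); 
E
```

```text
t 21.15 case tcp [  94.  -126.8  207.1] dRX [ 0.003 -0.009  0.007] F [-0.2 -0.5  0.7] grip 40.0 q [-0.34  0.48  0.42  1.62 -0.21  1.08  0.07]
```

View pics/w17.png

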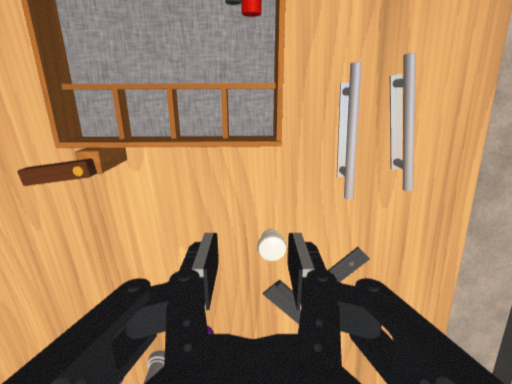

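View pics/s17c.png

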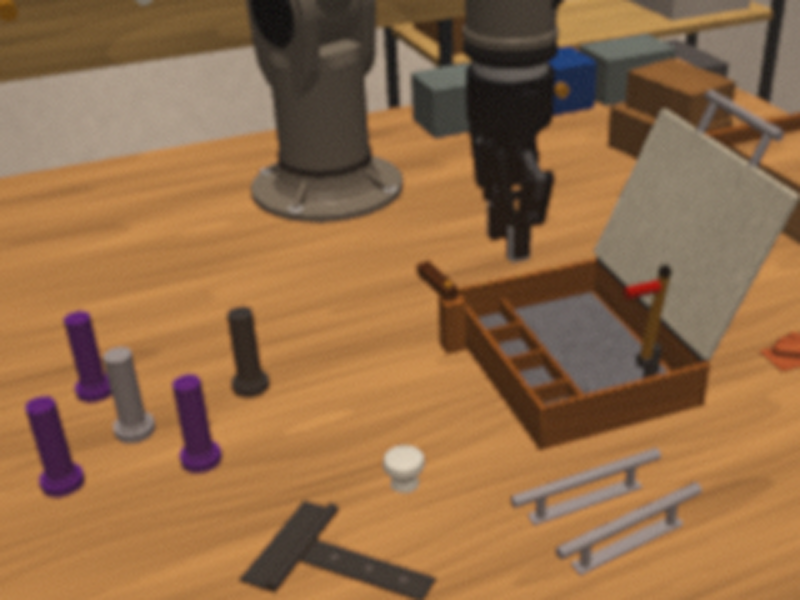

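Call:
jog_arm(motion=[{"gripper": 50,"tx": -14,"ty": 0,"tz": -16,"ax": 0,"ay": 0,"az": 0},{"gripper": 50,"tx": -28,"ty": 0,"tz": -32,"ax": 0,"ay": 0,"az": 0},{"gripper": 50,"tx": -28,"ty": 0,"tz": -32,"ax": 0,"ay": 0,"az": 0},{"gripper": 50,"tx": -28,"ty": 0,"tz": -32,"ax": 0,"ay": 0,"az": 0},{"gripper": 50,"tx": -28,"ty": 0,"tz": -32,"ax": 0,"ay": 0,"az": 0},{"gripper": 50,"tx": -28,"ty": 0,"tz": -32,"ax": 0,"ay": 0,"az": 0},{"gripper": 50,"tx": -26,"ty": 0,"tz": -32,"ax": 0,"ay": 0,"az": 0},{"gripper": 50,"tx": -14,"ty": 0,"tz": -16,"ax": 0,"ay": 0,"az": 0},{"gripper": 50,"tx": 0,"ty": 0,"tz": 0,"ax": 0,"ay": 0,"az": 0},{"gripper": 50,"tx": 0,"ty": 0,"tz": 0,"ax": 0,"ay": 0,"az": 0},{"gripper": 50,"tx": 0,"ty": 0,"tz": 0,"ax": 0,"ay": 0,"az": 0}])

```text
clock: 22.35
tcp_pos: [0.457, -0.2356, 0.2021]
orientation: [-1.57, 0.042, -0.042]
contact_force: [1.1, -0.7, 1.2]
grip_width: 0.0499
```

```bash
python3 - <<'E'
from h import *
st2(); im,c=snap("wrist","w18"); p,_=tool()
print("axis at z=.1",proj(c,[p[0],p[1],.1]),"foot pred",proj(c,[.4568,-.2465,.1]))
im,c=snap("scene","s18");crop(im,60,60,380,300,2.5,"s18c"); 
E
```

```text
t 22.35 case tcp [-100.6 -340.3  202.1] dRX [-0.001  0.004 -0.   ] F [ 1.1 -0.7  1.2] grip 49.9 q [-0.08  0.24  0.51  1.97 -0.14  0.96  0.45]
axis at z=.1 [253.35543505 183.46057604] foot pred [253.74600451 193.77148453]
```

View pics/w18.png

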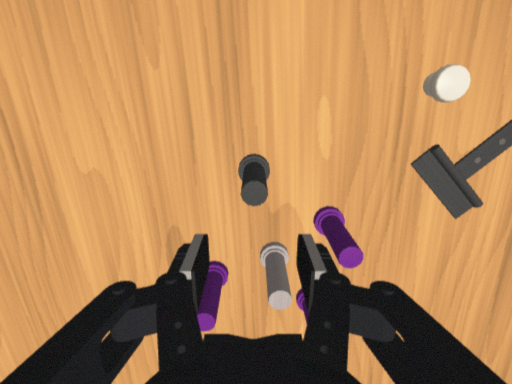

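View pics/s18c.png

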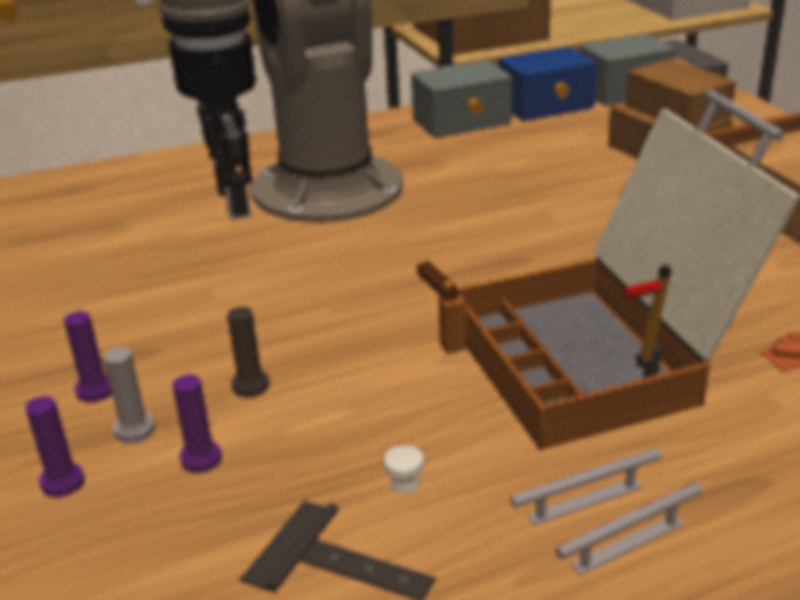

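Call:
jog_arm(motion=[{"gripper": 50,"tx": 0.5,"ty": 15,"tz": -10.5,"ax": 0,"ay": 0,"az": 0},{"gripper": 50,"tx": 0,"ty": 25,"tz": 0,"ax": 0,"ay": 0,"az": 0},{"gripper": 50,"tx": 0,"ty": 25,"tz": 0,"ax": 0,"ay": 0,"az": 0},{"gripper": 50,"tx": 0,"ty": 20,"tz": 0,"ax": 0,"ay": 0,"az": 0},{"gripper": 50,"tx": 0,"ty": 10,"tz": 0,"ax": 0,"ay": 0,"az": 0},{"gripper": 50,"tx": 0,"ty": 0,"tz": 0,"ax": 0,"ay": 0,"az": 0},{"gripper": 50,"tx": 0,"ty": 0,"tz": 0,"ax": 0,"ay": 0,"az": 0},{"gripper": 50,"tx": 0,"ty": 0,"tz": 0,"ax": 0,"ay": 0,"az": 0}])

```text
clock: 23.25
tcp_pos: [0.4566, -0.2481, 0.1084]
orientation: [-1.571, 0.043, -0.046]
contact_force: [0.5, -0.5, 0.4]
grip_width: 0.0497
```

```bash
python3 - <<'E'
from h import *
st2(); im,c=snap("wrist","w19"); p,_=tool()
print("axis at z=.1",proj(c,[p[0],p[1],.1]))
E
```

```text
t 23.25 case tcp [-100.2 -352.8  108.4] dRX [0.    0.001 0.002] F [ 0.5 -0.5  0.4] grip 49.7 q [-0.    0.38  0.47  2.05 -0.25  0.76  0.56]
axis at z=.1 [253.5949239  225.54425038]
```

View pics/w19.png

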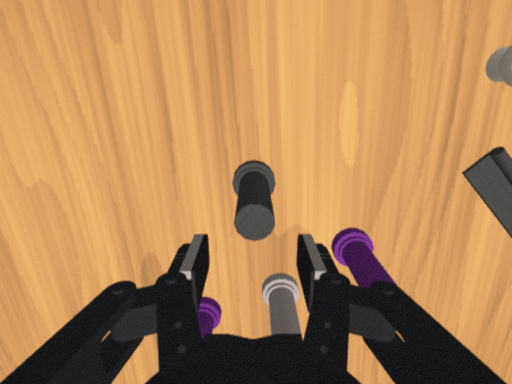

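Call:
jog_arm(motion=[{"gripper": 50,"tx": 0,"ty": 20,"tz": 2,"ax": 0,"ay": 0,"az": 0},{"gripper": 50,"tx": 0,"ty": 20,"tz": 0,"ax": 0,"ay": 0,"az": 0},{"gripper": 50,"tx": 0,"ty": 15,"tz": 0,"ax": 0,"ay": 0,"az": 0},{"gripper": 50,"tx": 0,"ty": 9,"tz": 0,"ax": 0,"ay": 0,"az": 0},{"gripper": 50,"tx": 0,"ty": 0,"tz": 0,"ax": 0,"ay": 0,"az": 0},{"gripper": 50,"tx": 0,"ty": 0,"tz": 0,"ax": 0,"ay": 0,"az": 0},{"gripper": 0,"tx": 0,"ty": 0,"tz": 0,"ax": 0,"ay": 0,"az": 0},{"gripper": 0,"tx": 0,"ty": 0,"tz": 0,"ax": 0,"ay": 0,"az": 0},{"gripper": 0,"tx": 0,"ty": 0,"tz": 0,"ax": 0,"ay": 0,"az": 0},{"gripper": 0,"tx": 0,"ty": 0,"tz": 0,"ax": 0,"ay": 0,"az": 0},{"gripper": 0,"tx": 0,"ty": 0,"tz": 0,"ax": 0,"ay": 0,"az": 0}], newtons=40)

```text
clock: 24.4
tcp_pos: [0.4566, -0.2462, 0.0442]
orientation: [-1.571, 0.044, -0.046]
contact_force: [-0.3, -0.4, 6.3]
grip_width: 0.0269
```

```bash
python3 - <<'E'
from h import *
st2(); im,c=snap("wrist","w20");im,c=snap("scene","s20");crop(im,60,100,220,260,4,"s20c"); 
E
```

```text
t 24.4 case tcp [-100.4 -350.8   44.2] dRX [0.    0.001 0.002] F [-0.3 -0.4  6.3] grip 26.9 q [ 0.05  0.49  0.41  2.08 -0.33  0.63  0.62]
```

View pics/s20c.png

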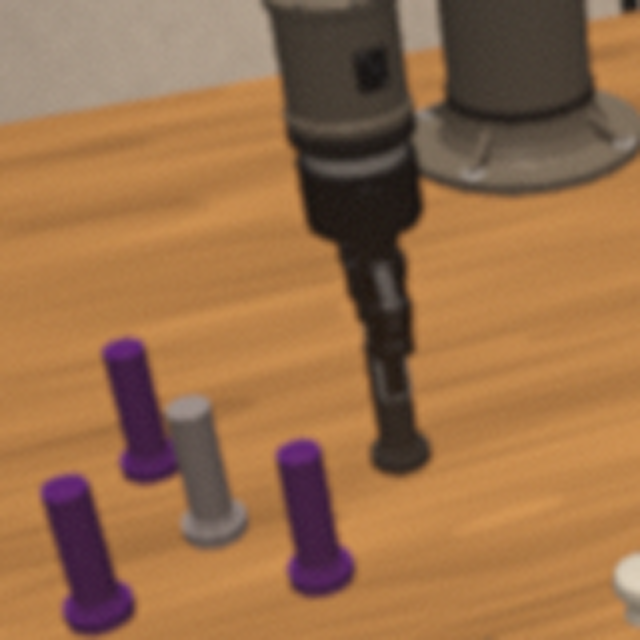

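View pics/w20.png

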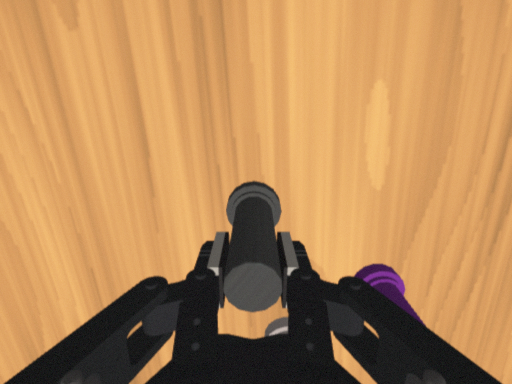

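Call:
jog_arm(motion=[{"gripper": 0,"tx": 0,"ty": -10,"tz": 0,"ax": 0,"ay": 0,"az": 0},{"gripper": 0,"tx": 0,"ty": -25,"tz": 0,"ax": 0,"ay": 0,"az": 0},{"gripper": 0,"tx": 0,"ty": -30,"tz": 0,"ax": 0,"ay": 0,"az": 0},{"gripper": 0,"tx": 10,"ty": -30,"tz": 15,"ax": 0,"ay": 0,"az": 0},{"gripper": 0,"tx": 15,"ty": 0,"tz": 30,"ax": 0,"ay": 0,"az": 0},{"gripper": 0,"tx": 15,"ty": 0,"tz": 40,"ax": 0,"ay": 0,"az": 0},{"gripper": 0,"tx": 15,"ty": 0,"tz": 40,"ax": 0,"ay": 0,"az": 0},{"gripper": 0,"tx": 14.4,"ty": 0,"tz": 40,"ax": 0,"ay": 0,"az": 0},{"gripper": 0,"tx": 0,"ty": 0,"tz": 40,"ax": 0,"ay": 0,"az": 0},{"gripper": 0,"tx": 0,"ty": 0,"tz": 40,"ax": 0,"ay": 0,"az": 0},{"gripper": 0,"tx": 0,"ty": 0,"tz": 27,"ax": 0,"ay": 0,"az": 0},{"gripper": 0,"tx": 0,"ty": 0,"tz": 13,"ax": 0,"ay": 0,"az": 0}])

```text
clock: 25.7
tcp_pos: [0.541, 0.038, 0.1386]
orientation: [-1.57, 0.042, -0.041]
contact_force: [0.0, -0.3, -1.2]
grip_width: 0.0271
```

Call:
jog_arm(motion=[{"gripper": 0,"tx": 0,"ty": 0,"tz": 0,"ax": 0,"ay": 0,"az": 0},{"gripper": 0,"tx": 0,"ty": 0,"tz": 0,"ax": 0,"ay": 0,"az": 0},{"gripper": 0,"tx": 0,"ty": 0,"tz": 0,"ax": 0,"ay": 0,"az": 0}])

```text
clock: 26.0
tcp_pos: [0.5412, 0.0323, 0.1385]
orientation: [-1.571, 0.047, -0.047]
contact_force: [0.2, -0.5, -1.9]
grip_width: 0.0268
```

```bash
python3 - <<'E'
from h import *
st2(); im,c=snap("wrist","w21");im,c=snap("scene","s21");crop(im,200,60,360,240,4,"s21c"); st2()
E
```

```text
t 26.0 case tcp [-31.9 -67.9 138.5] dRX [ 0.001 -0.003  0.   ] F [ 0.2 -0.5 -1.9] grip 26.8 q [-0.51  0.37  0.42  1.97 -0.2   0.85 -0.05]
t 26.1 case tcp [-31.9 -67.5 138.5] dRX [ 0.001 -0.002  0.   ] F [-0.3  0.3 -0.4] grip 27.0 q [-0.51  0.37  0.42  1.97 -0.2   0.85 -0.05]
```

View pics/s21c.png

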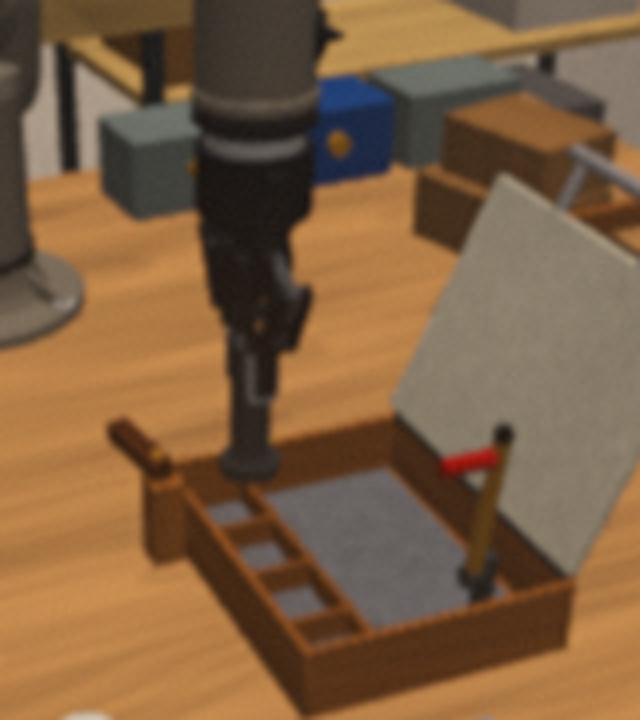

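View pics/w21.png

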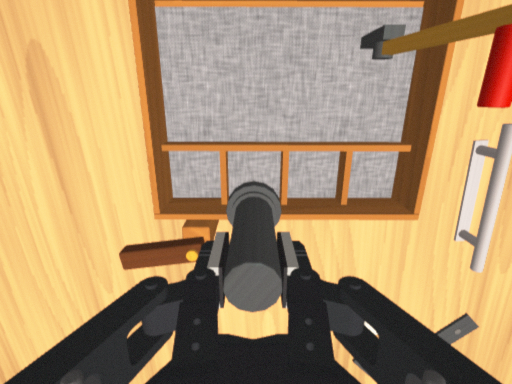

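Call:
jog_arm(motion=[{"gripper": 0,"tx": 1,"ty": 15,"tz": 1,"ax": 0,"ay": 0,"az": 0},{"gripper": 0,"tx": 0,"ty": 20,"tz": 0,"ax": 0,"ay": 0,"az": 0},{"gripper": 0,"tx": 0,"ty": 20,"tz": 0,"ax": 0,"ay": 0,"az": 0},{"gripper": 0,"tx": 0,"ty": 13,"tz": 0,"ax": 0,"ay": 0,"az": 0},{"gripper": 0,"tx": 0,"ty": 8,"tz": 0,"ax": 0,"ay": 0,"az": 0},{"gripper": 0,"tx": 0,"ty": 5,"tz": 0,"ax": 0,"ay": 0,"az": 0},{"gripper": 0,"tx": 0,"ty": 4,"tz": 0,"ax": 0,"ay": 0,"az": 0},{"gripper": 0,"tx": 0,"ty": 0,"tz": 0,"ax": 0,"ay": 0,"az": 0},{"gripper": 0,"tx": 0,"ty": 0,"tz": 0,"ax": 0,"ay": 0,"az": 0},{"gripper": 0,"tx": 0,"ty": 0,"tz": 0,"ax": 0,"ay": 0,"az": 0}])

```text
clock: 27.1
tcp_pos: [0.5428, 0.0358, 0.0539]
orientation: [-1.57, 0.044, -0.045]
contact_force: [0.4, -0.4, -0.6]
grip_width: 0.0268
```

```bash
python3 - <<'E'
from h import *
st2(); im,c=snap("scene","s22");crop(im,200,60,360,240,4,"s22c"); st2()
E
```

```text
t 27.1 case tcp [-30.5 -64.4  53.9] dRX [-0.     0.001  0.001] F [ 0.4 -0.4 -0.6] grip 26.8 q [-0.46  0.5   0.36  2.02 -0.27  0.67  0.02]
t 27.15 case tcp [-30.6 -64.4  53.9] dRX [-0.     0.001  0.001] F [-0.1  0.2 -2.1] grip 27.0 q [-0.46  0.5   0.36  2.02 -0.27  0.67  0.02]
```

View pics/s22c.png

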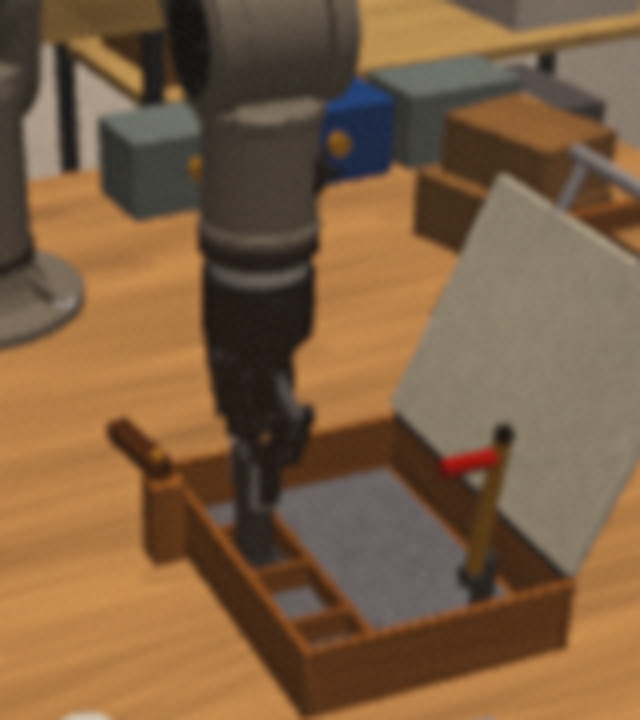

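Call:
jog_arm(motion=[{"gripper": 0,"tx": 0,"ty": 2,"tz": -1,"ax": 0,"ay": 0,"az": 0},{"gripper": 0,"tx": 0,"ty": 0,"tz": 0,"ax": 0,"ay": 0,"az": 0},{"gripper": 0,"tx": 0,"ty": 0,"tz": 0,"ax": 0,"ay": 0,"az": 0},{"gripper": 46,"tx": 0,"ty": 0,"tz": 0,"ax": 0,"ay": 0,"az": 0},{"gripper": 46,"tx": 0,"ty": 0,"tz": 0,"ax": 0,"ay": 0,"az": 0},{"gripper": 46,"tx": 0,"ty": 0,"tz": 0,"ax": 0,"ay": 0,"az": 0},{"gripper": 46,"tx": 0,"ty": 0,"tz": 0,"ax": 0,"ay": 0,"az": 0},{"gripper": 46,"tx": 0,"ty": -10,"tz": 0,"ax": 0,"ay": 0,"az": 0},{"gripper": 46,"tx": 0,"ty": -30,"tz": 0,"ax": 0,"ay": 0,"az": 0},{"gripper": 46,"tx": 0,"ty": -40,"tz": 0,"ax": 0,"ay": 0,"az": 0},{"gripper": 46,"tx": 0,"ty": -40,"tz": 0,"ax": 0,"ay": 0,"az": 0},{"gripper": 46,"tx": 0,"ty": -30,"tz": 0,"ax": 0,"ay": 0,"az": 0}])

```text
clock: 28.35
tcp_pos: [0.543, 0.0344, 0.2046]
orientation: [-1.57, 0.043, -0.047]
contact_force: [1.0, -0.3, 0.1]
grip_width: 0.0459
```

Call:
jog_arm(motion=[{"gripper": 50,"tx": 0,"ty": 0,"tz": -20,"ax": 0,"ay": 0,"az": 0},{"gripper": 50,"tx": -4,"ty": 0,"tz": -40,"ax": 0,"ay": 0,"az": 0},{"gripper": 50,"tx": -4,"ty": 0,"tz": -48,"ax": 0,"ay": 0,"az": 0},{"gripper": 50,"tx": -4,"ty": 0,"tz": -48,"ax": 0,"ay": 0,"az": 0},{"gripper": 50,"tx": -4,"ty": 0,"tz": -48,"ax": 0,"ay": 0,"az": 0},{"gripper": 50,"tx": -4,"ty": 0,"tz": -48,"ax": 0,"ay": 0,"az": 0},{"gripper": 50,"tx": -4,"ty": 0,"tz": -48,"ax": 0,"ay": 0,"az": 0},{"gripper": 50,"tx": -5,"ty": 0,"tz": -48,"ax": 0,"ay": 0,"az": 0},{"gripper": 50,"tx": -5,"ty": 0,"tz": -40,"ax": 0,"ay": 0,"az": 0},{"gripper": 50,"tx": -4,"ty": 0,"tz": -20,"ax": 0,"ay": 0,"az": 0},{"gripper": 50,"tx": 0,"ty": 0,"tz": 0,"ax": 0,"ay": 0,"az": 0},{"gripper": 50,"tx": 0,"ty": 0,"tz": 0,"ax": 0,"ay": 0,"az": 0}])

```text
clock: 29.55
tcp_pos: [0.481, -0.3704, 0.2017]
orientation: [-1.57, 0.045, -0.046]
contact_force: [0.2, 0.8, -0.3]
grip_width: 0.0502
```

```bash
python3 - <<'E'
from h import *
st2(); im,c=snap("wrist","w23"); p,_=tool(); print("axis",proj(c,[p[0],p[1],.1]),"steel pred",proj(c,[.480,-.3776,.1]))
im,c=snap("scene","s23");crop(im,60,60,380,300,2.5,"s23c"); st2()
E
```

```text
t 29.55 case tcp [ -68.8 -473.4  201.7] dRX [-0. -0.  0.] F [ 0.2  0.8 -0.3] grip 50.2 q [ 0.12  0.42  0.58  1.77 -0.26  1.03  0.74]
axis [253.86682435 182.47915679] steel pred [252.68452934 190.52151146]
t 29.65 case tcp [ -68.  -471.9  201.5] dRX [-0.001  0.003  0.   ] F [ 0.2 -0.2 -0.1] grip 50.0 q [ 0.12  0.42  0.58  1.77 -0.26  1.03  0.74]
```

View pics/s23c.png

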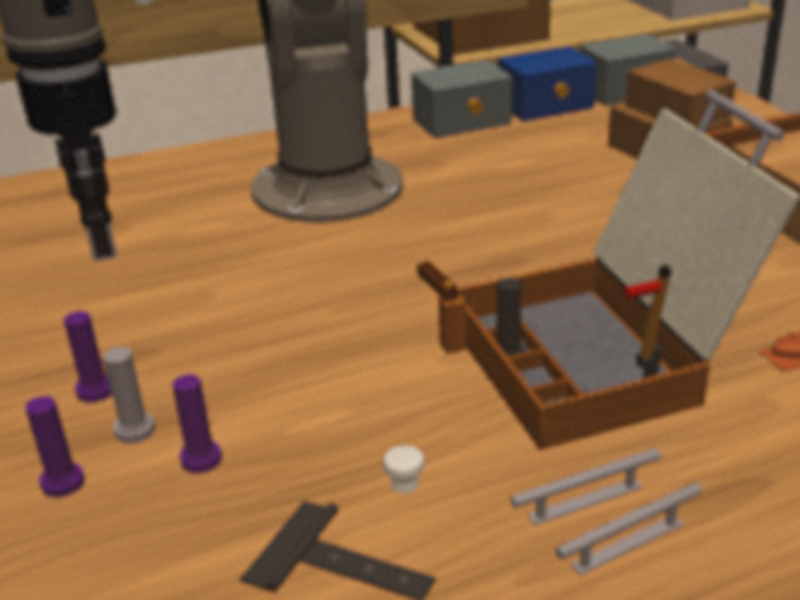

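View pics/w23.png

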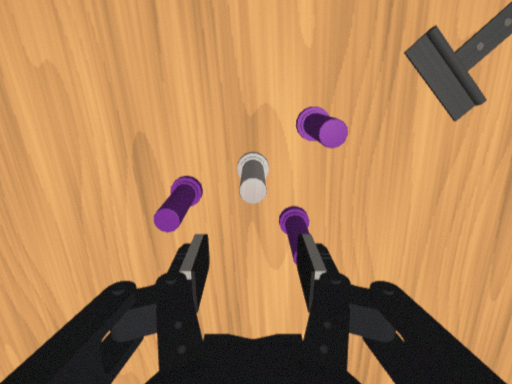

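Call:
jog_arm(motion=[{"gripper": 50,"tx": -1.2,"ty": 15,"tz": -8,"ax": 0,"ay": 0,"az": 0},{"gripper": 50,"tx": 0,"ty": 25,"tz": 0,"ax": 0,"ay": 0,"az": 0},{"gripper": 50,"tx": 0,"ty": 25,"tz": 0,"ax": 0,"ay": 0,"az": 0},{"gripper": 50,"tx": 0,"ty": 18,"tz": 0,"ax": 0,"ay": 0,"az": 0},{"gripper": 50,"tx": 0,"ty": 10,"tz": 0,"ax": 0,"ay": 0,"az": 0},{"gripper": 50,"tx": 0,"ty": 0,"tz": 0,"ax": 0,"ay": 0,"az": 0},{"gripper": 50,"tx": 0,"ty": 0,"tz": 0,"ax": 0,"ay": 0,"az": 0},{"gripper": 50,"tx": 0,"ty": 0,"tz": 0,"ax": 0,"ay": 0,"az": 0}])

```text
clock: 30.45
tcp_pos: [0.4802, -0.3789, 0.1094]
orientation: [-1.571, 0.043, -0.046]
contact_force: [-0.1, -0.8, -0.1]
grip_width: 0.0501
```

```bash
python3 - <<'E'
from h import *
st2(); im,c=snap("wrist","w24"); p,_=tool(); print("axis",proj(c,[p[0],p[1],.1]))
E
```

```text
t 30.45 case tcp [ -69.2 -482.   109.4] dRX [0.001 0.001 0.002] F [-0.1 -0.8 -0.1] grip 50.1 q [ 0.18  0.53  0.53  1.83 -0.34  0.86  0.81]
axis [253.73024636 224.87084208]
```

View pics/w24.png

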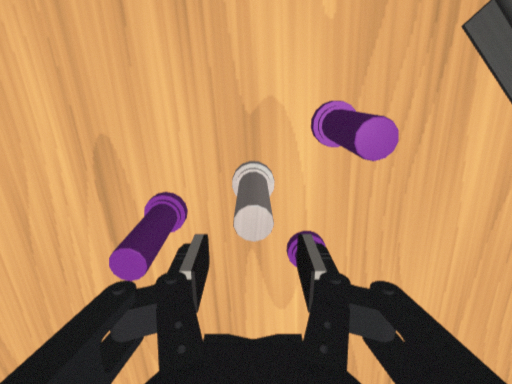

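Call:
jog_arm(motion=[{"gripper": 50,"tx": 0,"ty": 20,"tz": 1.5,"ax": 0,"ay": 0,"az": 0},{"gripper": 50,"tx": 0,"ty": 20,"tz": 0,"ax": 0,"ay": 0,"az": 0},{"gripper": 50,"tx": 0,"ty": 15,"tz": 0,"ax": 0,"ay": 0,"az": 0},{"gripper": 50,"tx": 0,"ty": 10,"tz": 0,"ax": 0,"ay": 0,"az": 0},{"gripper": 50,"tx": 0,"ty": 0,"tz": 0,"ax": 0,"ay": 0,"az": 0},{"gripper": 50,"tx": 0,"ty": 0,"tz": 0,"ax": 0,"ay": 0,"az": 0},{"gripper": 0,"tx": 0,"ty": 0,"tz": 0,"ax": 0,"ay": 0,"az": 0},{"gripper": 0,"tx": 0,"ty": 0,"tz": 0,"ax": 0,"ay": 0,"az": 0},{"gripper": 0,"tx": 0,"ty": 0,"tz": 0,"ax": 0,"ay": 0,"az": 0},{"gripper": 0,"tx": 0,"ty": 0,"tz": 0,"ax": 0,"ay": 0,"az": 0},{"gripper": 0,"tx": 0,"ty": 0,"tz": 0,"ax": 0,"ay": 0,"az": 0}], newtons=40)

```text
clock: 31.6
tcp_pos: [0.4804, -0.3774, 0.0443]
orientation: [-1.571, 0.043, -0.046]
contact_force: [-0.5, -0.1, 5.5]
grip_width: 0.0272
```

```bash
python3 - <<'E'
from h import *
st2(); im,c=snap("wrist","w25")
E
```

```text
t 31.6 case tcp [ -69.1 -480.5   44.3] dRX [0.001 0.001 0.002] F [-0.5 -0.1  5.5] grip 27.2 q [ 0.22  0.62  0.47  1.87 -0.4   0.75  0.86]
```

View pics/w25.png

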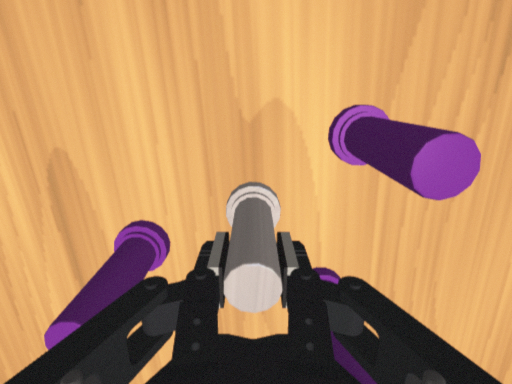

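Call:
jog_arm(motion=[{"gripper": 0,"tx": 0,"ty": -10,"tz": 0,"ax": 0,"ay": 0,"az": 0},{"gripper": 0,"tx": 0,"ty": -25,"tz": 0,"ax": 0,"ay": 0,"az": 0},{"gripper": 0,"tx": 0,"ty": -35,"tz": 0,"ax": 0,"ay": 0,"az": 0},{"gripper": 0,"tx": 0,"ty": -35,"tz": 0,"ax": 0,"ay": 0,"az": 0},{"gripper": 0,"tx": 0,"ty": -20,"tz": 0,"ax": 0,"ay": 0,"az": 0},{"gripper": 0,"tx": 6,"ty": -10,"tz": 15,"ax": 0,"ay": 0,"az": 0},{"gripper": 0,"tx": 12,"ty": 0,"tz": 30,"ax": 0,"ay": 0,"az": 0},{"gripper": 0,"tx": 16,"ty": 0,"tz": 42,"ax": 0,"ay": 0,"az": 0},{"gripper": 0,"tx": 16,"ty": 0,"tz": 42,"ax": 0,"ay": 0,"az": 0},{"gripper": 0,"tx": 16,"ty": 0,"tz": 42,"ax": 0,"ay": 0,"az": 0},{"gripper": 0,"tx": 16,"ty": 0,"tz": 42,"ax": 0,"ay": 0,"az": 0},{"gripper": 0,"tx": 16,"ty": 0,"tz": 42,"ax": 0,"ay": 0,"az": 0}])

```text
clock: 32.85
tcp_pos: [0.5918, -0.1261, 0.1785]
orientation: [-1.57, 0.046, -0.044]
contact_force: [0.9, -0.7, -2.9]
grip_width: 0.027
```

Call:
jog_arm(motion=[{"gripper": 0,"tx": 16,"ty": 0,"tz": 42,"ax": 0,"ay": 0,"az": 0},{"gripper": 0,"tx": 16,"ty": 0,"tz": 42,"ax": 0,"ay": 0,"az": 0},{"gripper": 0,"tx": 16,"ty": 0,"tz": 35,"ax": 0,"ay": 0,"az": 0},{"gripper": 0,"tx": 10,"ty": 0,"tz": 25,"ax": 0,"ay": 0,"az": 0},{"gripper": 0,"tx": 6,"ty": 20,"tz": 15,"ax": 0,"ay": 0,"az": 0},{"gripper": 0,"tx": 0,"ty": 20,"tz": 0,"ax": 0,"ay": 0,"az": 0},{"gripper": 0,"tx": 0,"ty": 0,"tz": 0,"ax": 0,"ay": 0,"az": 0},{"gripper": 0,"tx": 0,"ty": 0,"tz": 0,"ax": 0,"ay": 0,"az": 0},{"gripper": 0,"tx": 0,"ty": 0,"tz": 0,"ax": 0,"ay": 0,"az": 0}])

```text
clock: 33.75
tcp_pos: [0.6654, 0.0261, 0.1398]
orientation: [-1.57, 0.045, -0.047]
contact_force: [0.8, -0.7, -2.0]
grip_width: 0.0268
```

```bash
python3 - <<'E'
from h import *
st2(); im,c=snap("wrist","w26"); st2()
E
```

```text
t 33.75 case tcp [ 92.4 -66.9 139.8] dRX [ 0.    -0.001  0.002] F [ 0.8 -0.7 -2. ] grip 26.8 q [-0.46  0.57  0.48  1.67 -0.3   0.97  0.06]
t 33.8 case tcp [ 92.5 -66.8 139.9] dRX [-0.    -0.001  0.002] F [ 0.5  0.3 -1.6] grip 26.8 q [-0.46  0.57  0.48  1.67 -0.3   0.97  0.06]
```

View pics/w26.png

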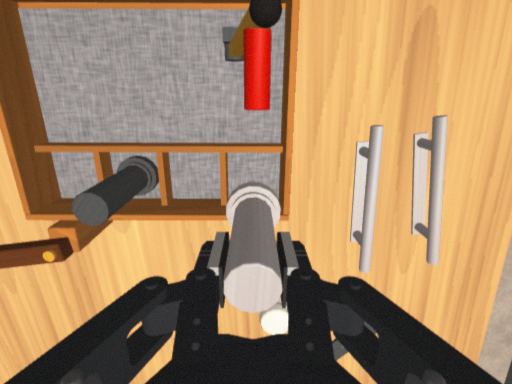

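Call:
jog_arm(motion=[{"gripper": 0,"tx": 0.5,"ty": 15,"tz": 0.5,"ax": 0,"ay": 0,"az": 0},{"gripper": 0,"tx": 0,"ty": 20,"tz": 0,"ax": 0,"ay": 0,"az": 0},{"gripper": 0,"tx": 0,"ty": 20,"tz": 0,"ax": 0,"ay": 0,"az": 0},{"gripper": 0,"tx": 0,"ty": 13,"tz": 0,"ax": 0,"ay": 0,"az": 0},{"gripper": 0,"tx": 0,"ty": 8,"tz": 0,"ax": 0,"ay": 0,"az": 0},{"gripper": 0,"tx": 0,"ty": 6,"tz": 0,"ax": 0,"ay": 0,"az": 0},{"gripper": 0,"tx": 0,"ty": 4,"tz": 0,"ax": 0,"ay": 0,"az": 0},{"gripper": 0,"tx": 0,"ty": 0,"tz": 0,"ax": 0,"ay": 0,"az": 0},{"gripper": 0,"tx": 0,"ty": 0,"tz": 0,"ax": 0,"ay": 0,"az": 0},{"gripper": 0,"tx": 0,"ty": 0,"tz": 0,"ax": 0,"ay": 0,"az": 0}])

```text
clock: 34.8
tcp_pos: [0.6658, 0.0277, 0.0528]
orientation: [-1.57, 0.044, -0.045]
contact_force: [-0.0, 0.2, -1.7]
grip_width: 0.0271
```

```bash
python3 - <<'E'
from h import *
st2(); im,c=snap("scene","s27");crop(im,200,60,360,240,4,"s27c")
E
```

```text
t 34.8 case tcp [ 92.7 -65.4  52.8] dRX [-0.     0.001  0.001] F [-0.   0.2 -1.7] grip 27.1 q [-0.43  0.67  0.43  1.72 -0.36  0.83  0.1 ]
```

View pics/s27c.png

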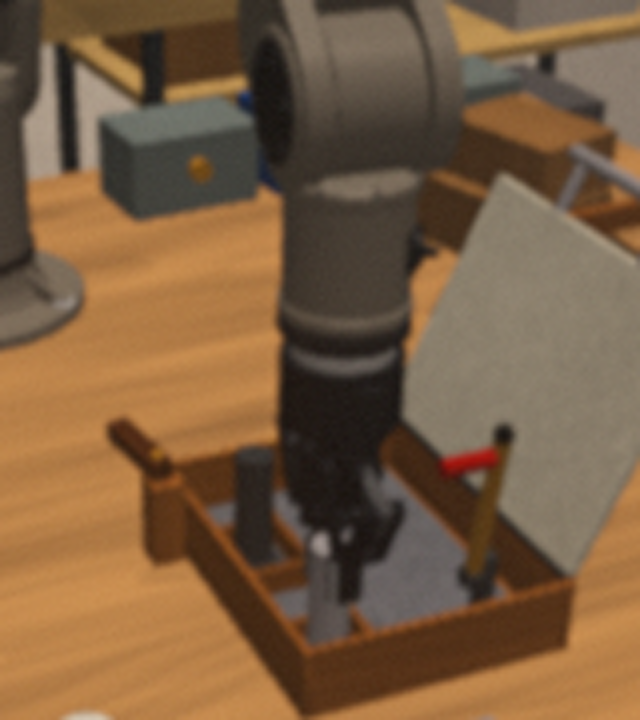

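Call:
jog_arm(motion=[{"gripper": 0,"tx": 0,"ty": 1,"tz": 0,"ax": 0,"ay": 0,"az": 0},{"gripper": 0,"tx": 0,"ty": 0,"tz": 0,"ax": 0,"ay": 0,"az": 0},{"gripper": 46,"tx": 0,"ty": 0,"tz": 0,"ax": 0,"ay": 0,"az": 0},{"gripper": 46,"tx": 0,"ty": 0,"tz": 0,"ax": 0,"ay": 0,"az": 0},{"gripper": 46,"tx": 0,"ty": 0,"tz": 0,"ax": 0,"ay": 0,"az": 0},{"gripper": 46,"tx": 0,"ty": 0,"tz": 0,"ax": 0,"ay": 0,"az": 0},{"gripper": 46,"tx": 0,"ty": -10,"tz": 0,"ax": 0,"ay": 0,"az": 0},{"gripper": 46,"tx": 0,"ty": -30,"tz": 0,"ax": 0,"ay": 0,"az": 0},{"gripper": 46,"tx": 0,"ty": -40,"tz": 0,"ax": 0,"ay": 0,"az": 0},{"gripper": 46,"tx": 0,"ty": -48,"tz": 0,"ax": 0,"ay": 0,"az": 0},{"gripper": 46,"tx": 0,"ty": -48,"tz": 0,"ax": 0,"ay": 0,"az": 0},{"gripper": 46,"tx": 0,"ty": -20,"tz": 0,"ax": 0,"ay": 0,"az": 0}])

```text
clock: 36.05
tcp_pos: [0.6677, 0.027, 0.2538]
orientation: [-1.569, 0.039, -0.052]
contact_force: [0.2, 0.1, 0.4]
grip_width: 0.0459
```

Call:
jog_arm(motion=[{"gripper": 40,"tx": -10,"ty": -20,"tz": 0,"ax": 0,"ay": -0.143,"az": 0},{"gripper": 40,"tx": 0,"ty": -40,"tz": 0,"ax": 0,"ay": -0.143,"az": 0},{"gripper": 40,"tx": 0,"ty": -15,"tz": 0,"ax": 0,"ay": -0.143,"az": 0},{"gripper": 40,"tx": 0,"ty": 0,"tz": 0,"ax": 0,"ay": -0.143,"az": 0},{"gripper": 40,"tx": 0,"ty": 0,"tz": 0,"ax": 0,"ay": -0.143,"az": 0},{"gripper": 40,"tx": 0,"ty": 0,"tz": 0,"ax": 0,"ay": -0.143,"az": 0},{"gripper": 40,"tx": 0,"ty": 0,"tz": 0,"ax": 0,"ay": -0.143,"az": 0},{"gripper": 40,"tx": 0,"ty": 0,"tz": 0,"ax": 0,"ay": -0.143,"az": 0},{"gripper": 40,"tx": 0,"ty": 0,"tz": 0,"ax": 0,"ay": -0.143,"az": 0},{"gripper": 40,"tx": 0,"ty": 0,"tz": 0,"ax": 0,"ay": -0.143,"az": 0},{"gripper": 40,"tx": 0,"ty": 0,"tz": 0,"ax": 0,"ay": -0.141,"az": 0},{"gripper": 40,"tx": 0,"ty": 0,"tz": 0,"ax": 0,"ay": 0,"az": 0}])

```text
clock: 37.25
tcp_pos: [0.6554, 0.0278, 0.3231]
orientation: [-1.236, -1.168, 1.167]
contact_force: [0.7, 0.4, -0.7]
grip_width: 0.0395
```

```bash
python3 - <<'E'
from h import *
st(); im,c=snap("wrist","w28");im,c=snap("scene","s28");crop(im,60,60,380,300,2.5,"s28c"); st()
E
```

```text
t 37.25 case tcp [ 82.3 -65.8 323.1] world [655.4  27.8 323.1] dR [0.001 0.001 0.   ] F [ 0.7  0.4 -0.7] grip 39.5 q [-0.3   0.37  0.23  1.48 -0.09  1.3   1.45]
t 37.35 case tcp [ 82.3 -65.8 322.9] world [655.4  27.9 322.9] dR [ 0.    -0.003  0.   ] F [-0.4 -0.4  0.1] grip 40.0 q [-0.3   0.37  0.23  1.48 -0.09  1.3   1.45]
```

View pics/s28c.png

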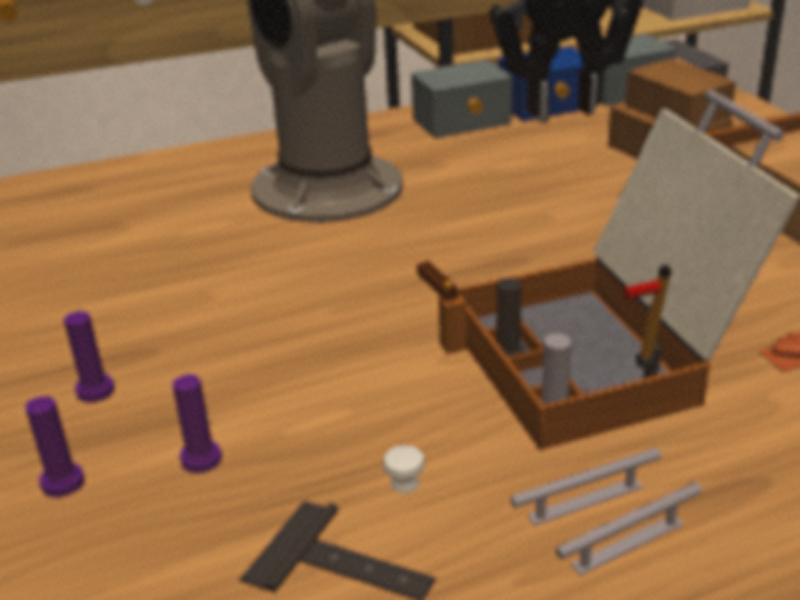

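View pics/w28.png

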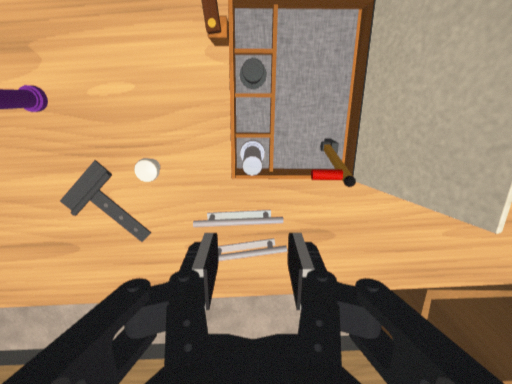

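```bash
python3 - <<'E'
from h import *
S=cal("scene")
for th in(1.9,2.0): print(th,[proj(S,W(x,95-235*np.cos(th),62+235*np.sin(th))).round(1) for x in(-65,65)])
w=cal("wrist"); print("black",C(plane(w,(253.5,73),.108)).round(1),"steel",C(plane(w,(251.5,158.5),.108)).round(1))
E
```

```text
1.9 [array([336.1,  96.6]), array([364.1, 113.1])]
2.0 [array([342.4,  98.5]), array([370.7, 114.9])]
black [-26.1 -63.7 108. ] steel [ 82.1 -66.7 108. ]
```

Call:
jog_arm(motion=[{"gripper": 40,"tx": 20,"ty": 0,"tz": 6,"ax": 0,"ay": 0,"az": 0},{"gripper": 40,"tx": 40,"ty": 0,"tz": 13,"ax": 0,"ay": 0,"az": 0},{"gripper": 40,"tx": 45,"ty": 0,"tz": 14,"ax": 0,"ay": 0,"az": 0},{"gripper": 40,"tx": 45,"ty": 0,"tz": 14,"ax": 0,"ay": 0,"az": 0},{"gripper": 40,"tx": 45,"ty": 0,"tz": 14,"ax": 0,"ay": 0,"az": 0},{"gripper": 40,"tx": 40,"ty": 0,"tz": 13,"ax": 0,"ay": 0,"az": 0},{"gripper": 40,"tx": 22,"ty": 0,"tz": 6,"ax": 0,"ay": 0,"az": 0},{"gripper": 40,"tx": 0,"ty": 0,"tz": 0,"ax": 0,"ay": 0,"az": 0},{"gripper": 40,"tx": 0,"ty": 0,"tz": 0,"ax": 0,"ay": 0,"az": 0},{"gripper": 40,"tx": 0,"ty": 0,"tz": 0,"ax": 0,"ay": 0,"az": 0}])

```text
clock: 38.35
tcp_pos: [0.591, 0.2873, 0.3226]
orientation: [-1.238, -1.164, 1.165]
contact_force: [0.2, -1.1, 0.4]
grip_width: 0.0402
```

```bash
python3 - <<'E'
from h import *
st(); im,c=snap("wrist","w29")
for th in(1.9,1.95,2.0): print(th,[proj(c,W(x,95-235*np.cos(th),62+235*np.sin(th))).round(1) for x in(-65,0,65)])
E
```

```text
t 38.35 case tcp [  3.1 189.5 322.6] world [591.  287.3 322.6] dR [ 0.001 -0.003 -0.001] F [ 0.2 -1.1  0.4] grip 40.2 q [-0.65  0.37  0.14  1.47 -0.05  1.3   1.  ]
1.9 [array([224.9, 117.7]), array([227.9, 205.1]), array([230.3, 277. ])]
1.95 [array([241.1, 117.2]), array([242.5, 203.1]), array([243.6, 274. ])]
2.0 [array([256.3, 116.6]), array([256.2, 200.9]), array([256.2, 270.7])]
```

View pics/w29.png

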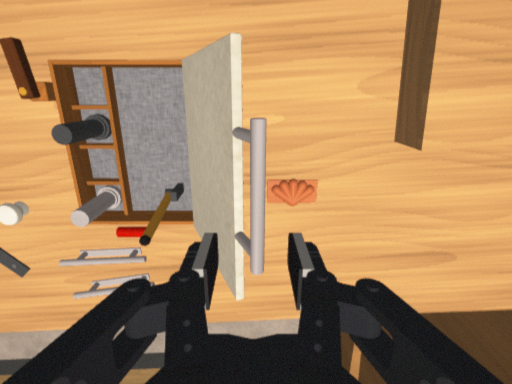

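```bash
python3 - <<'E'
from h import *
im=cv2.imread("pics/w28.png"); crop(im,225,45,285,185,5,"w28c")
E
```

```text
(no output)
```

View pics/w28c.png

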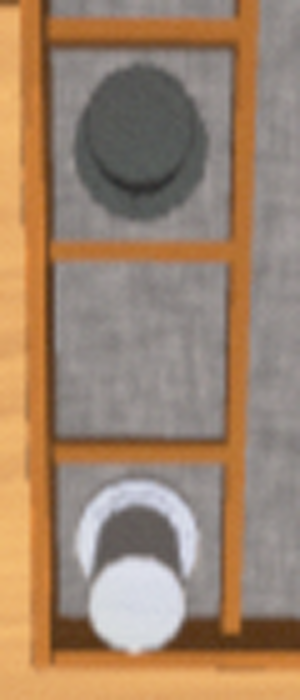

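```bash
python3 - <<'E'
from h import *
# pose of wrist cam at w28: tcp case (82.3,-65.8,322.9), RT ; rebuild from current relative transform
K,T=cal("wrist"); p,r=tool()
A=np.eye(4);A[:3,:3]=r.as_matrix();A[:3,3]=p
rel=np.linalg.inv(A)@T
B=np.eye(4);B[:3,:3]=RT.as_matrix();B[:3,3]=W(82.3,-65.8,322.9)
c=(K,B@rel)
f=lambda x,y:(x/5+225-.4,y/5+45-.4)
for n,q,z in(("black top",(140,125),.108),("steel top",(137,605),.108),("black base",(141,148),.02),("steel base",(137,538),.02)): print(n,C(plane(c,f(*q),z)).round(1))
E
```

```text
black top [-30.1 -65.2 108. ]
steel top [ 92.  -66.1 108. ]
black base [-30.5 -64.9  20. ]
steel base [ 90.7 -66.2  20. ]
```

Call:
jog_arm(motion=[{"gripper": 40,"tx": 4,"ty": 20,"tz": 2,"ax": 0,"ay": 0,"az": 0},{"gripper": 40,"tx": 0,"ty": 20,"tz": 0,"ax": 0,"ay": 0,"az": 0},{"gripper": 40,"tx": 0,"ty": 18,"tz": 0,"ax": 0,"ay": 0,"az": 0},{"gripper": 40,"tx": 0,"ty": 12,"tz": 0,"ax": 0,"ay": 0,"az": 0},{"gripper": 40,"tx": 0,"ty": 8,"tz": 0,"ax": 0,"ay": 0,"az": 0},{"gripper": 40,"tx": 0,"ty": 0,"tz": 0,"ax": 0,"ay": 0,"az": 0},{"gripper": 40,"tx": 0,"ty": 0,"tz": 0,"ax": 0,"ay": 0,"az": 0},{"gripper": 40,"tx": 0,"ty": 0,"tz": 0,"ax": 0,"ay": 0,"az": 0}])

```text
clock: 39.2
tcp_pos: [0.589, 0.2937, 0.2455]
orientation: [-1.236, -1.169, 1.166]
contact_force: [-0.7, 0.1, 0.6]
grip_width: 0.04
```

```bash
python3 - <<'E'
from h import *
st(); im,c=snap("wrist","w30"); im,c=snap("scene","s30"); crop(im,280,50,400,170,5,"s30c")
E
```

```text
t 39.2 case tcp [  0.8 195.7 245.5] world [589.  293.7 245.5] dR [0.001 0.001 0.001] F [-0.7  0.1  0.6] grip 40.0 q [-0.65  0.42  0.12  1.57 -0.06  1.15  1.  ]
```

View pics/w30.png

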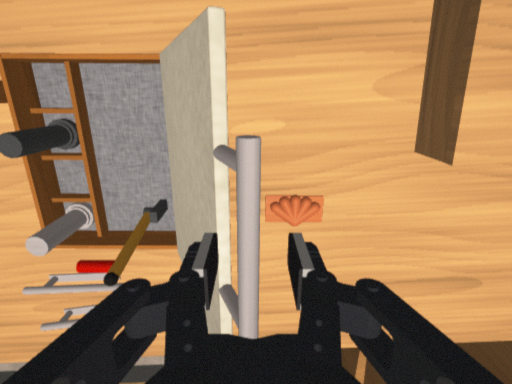

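View pics/s30c.png

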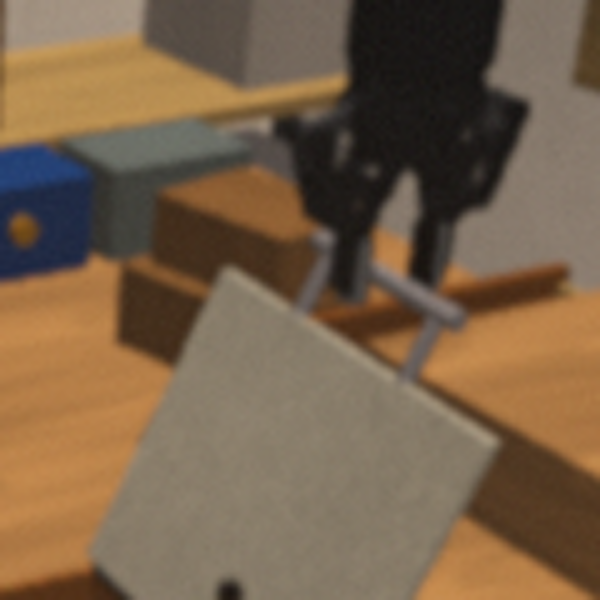

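Call:
jog_arm(motion=[{"gripper": 0,"tx": -2,"ty": 0,"tz": 0,"ax": 0,"ay": 0,"az": 0},{"gripper": 0,"tx": 0,"ty": 0,"tz": 0,"ax": 0,"ay": 0,"az": 0},{"gripper": 0,"tx": 0,"ty": 0,"tz": 0,"ax": 0,"ay": 0,"az": 0},{"gripper": 0,"tx": 0,"ty": 0,"tz": 0,"ax": 0,"ay": 0,"az": 0},{"gripper": 0,"tx": 0,"ty": 0,"tz": 0,"ax": 0,"ay": 0,"az": 0}], newtons=40)

```text
clock: 39.8
tcp_pos: [0.5885, 0.2912, 0.2448]
orientation: [-1.236, -1.167, 1.167]
contact_force: [-1.5, -1.4, 3.3]
grip_width: 0.0103
```

```bash
python3 - <<'E'
from h import *
st(); im,c=snap("wrist","w31")
E
```

```text
t 39.8 case tcp [  0.4 193.3 244.8] world [588.5 291.2 244.8] dR [ 0.  0. -0.] F [-1.5 -1.4  3.3] grip 10.3 q [-0.64  0.42  0.12  1.57 -0.06  1.15  1.01]
```

View pics/w31.png

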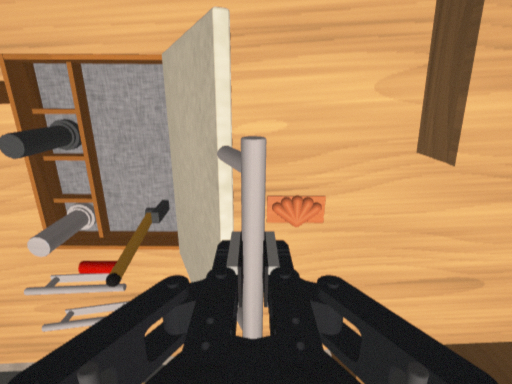

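Gripped. Swing it forward along the arc.

Call:
jog_arm(motion=[{"gripper": 0,"tx": -11,"ty": -4.5,"tz": 0,"ax": 0,"ay": 0,"az": 0},{"gripper": 0,"tx": -10.8,"ty": -4.2,"tz": 0,"ax": 0,"ay": 0,"az": 0},{"gripper": 0,"tx": -11.3,"ty": -3.5,"tz": 0,"ax": 0,"ay": 0,"az": 0},{"gripper": 0,"tx": -11.3,"ty": -3,"tz": 0,"ax": 0,"ay": 0,"az": 0},{"gripper": 0,"tx": -11.5,"ty": -2.3,"tz": 0,"ax": 0,"ay": 0,"az": 0},{"gripper": 0,"tx": -11.6,"ty": -1.8,"tz": 0,"ax": 0,"ay": 0,"az": 0},{"gripper": 0,"tx": -11.7,"ty": -1.2,"tz": 0,"ax": 0,"ay": 0,"az": 0},{"gripper": 0,"tx": -11.7,"ty": -0.7,"tz": 0,"ax": 0,"ay": 0,"az": 0},{"gripper": 0,"tx": -11.7,"ty": 0,"tz": 0,"ax": 0,"ay": 0,"az": 0},{"gripper": 0,"tx": -11.8,"ty": 0.5,"tz": 0,"ax": 0,"ay": 0,"az": 0},{"gripper": 0,"tx": 0,"ty": 0,"tz": 0,"ax": 0,"ay": 0,"az": 0},{"gripper": 0,"tx": 0,"ty": 0,"tz": 0,"ax": 0,"ay": 0,"az": 0}])

```text
clock: 41.05
tcp_pos: [0.5814, 0.1766, 0.2649]
orientation: [-1.235, -1.166, 1.168]
contact_force: [-3.3, 0.5, 4.4]
grip_width: 0.0099
```

```bash
python3 - <<'E'
from h import *
st(); p,_=tool(); c=C(p); a=np.arctan2(c[2]-31,95-c[1]); print("angle",a,np.hypot(c[2]-31,95-c[1]))
pr=(c[1],c[2])
for th in (1.45,1.4,1.35,1.3,1.27,1.25,1.23):
    y=95-235*np.cos(th); z=31+235*np.sin(th); print(round(th,3),"tx %.1f ty %.1f"%(y-pr[0],pr[1]-z)); pr=(y,z)
E
```

```text
t 41.05 case tcp [-1.000e-01  7.850e+01  2.649e+02] world [581.4 176.6 264.9] dR [-0.001  0.    -0.001] F [-3.3  0.5  4.4] grip 9.9 q [-0.52  0.32  0.16  1.67 -0.05  1.15  1.17]
angle 1.5002725851329408 234.52625733028432
1.45 tx -11.8 ty 0.7
1.4 tx -11.6 ty 1.7
1.35 tx -11.5 ty 2.3
1.3 tx -11.4 ty 2.9
1.27 tx -6.8 ty 2.0
1.25 tx -4.5 ty 1.4
1.23 tx -4.4 ty 1.5
```

Call:
jog_arm(motion=[{"gripper": 0,"tx": -11.8,"ty": 1,"tz": 0,"ax": 0,"ay": 0,"az": 0},{"gripper": 0,"tx": -11.6,"ty": 1.7,"tz": 0,"ax": 0,"ay": 0,"az": 0},{"gripper": 0,"tx": -11.5,"ty": 2.3,"tz": 0,"ax": 0,"ay": 0,"az": 0},{"gripper": 0,"tx": -8,"ty": 2,"tz": 0,"ax": 0,"ay": 0,"az": 0},{"gripper": 0,"tx": -4,"ty": 1,"tz": 0,"ax": 0,"ay": 0,"az": 0},{"gripper": 0,"tx": -3,"ty": 0.8,"tz": 0,"ax": 0,"ay": 0,"az": 0},{"gripper": 0,"tx": 0,"ty": 0,"tz": 0,"ax": 0,"ay": 0,"az": 0},{"gripper": 0,"tx": 0,"ty": 0,"tz": 0,"ax": 0,"ay": 0,"az": 0},{"gripper": 0,"tx": 0,"ty": 0,"tz": 0,"ax": 0,"ay": 0,"az": 0}])

```text
clock: 41.95
tcp_pos: [0.5786, 0.1277, 0.2561]
orientation: [-1.235, -1.167, 1.168]
contact_force: [-3.9, 0.7, 0.5]
grip_width: 0.0104
```

```bash
python3 - <<'E'
from h import *
st(); p,_=tool(); c=C(p); a=np.arctan2(c[2]-31,95-c[1]); print("angle",a,np.hypot(c[2]-31,95-c[1]))
im,c=snap("scene","s32"); crop(im,220,50,380,240,4,"s32c")
E
```

```text
t 41.95 case tcp [-1.000e-01  2.950e+01  2.561e+02] world [578.6 127.7 256.1] dR [-0.001  0.001 -0.   ] F [-3.9  0.7  0.5] grip 10.4 q [-0.46  0.3   0.18  1.72 -0.06  1.13  1.25]
angle 1.2875782604161161 234.43394540492585
```

View pics/s32c.png

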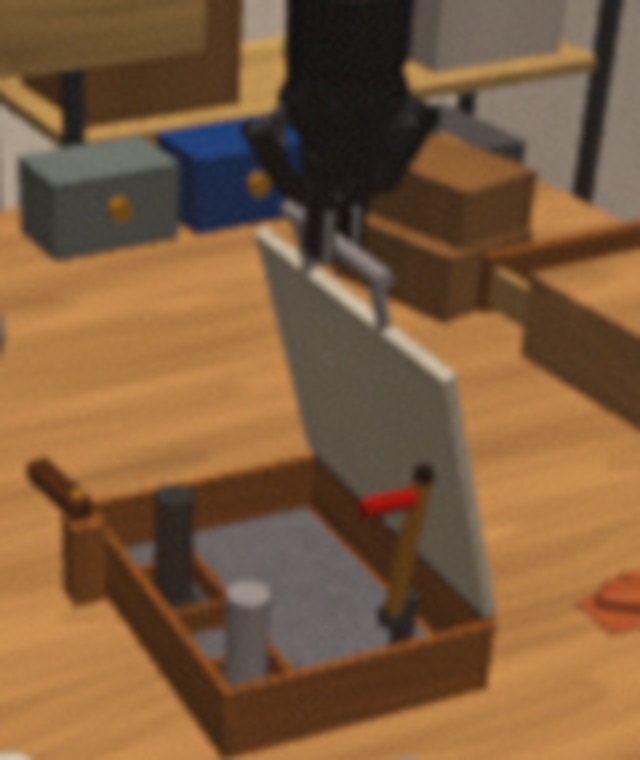

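Angle ≈1.29, almost on the tip. Ease it a little further until contact.

Call:
jog_arm(motion=[{"gripper": 0,"tx": -3,"ty": 0.9,"tz": 0,"ax": 0,"ay": 0,"az": 0},{"gripper": 0,"tx": -3,"ty": 0.9,"tz": 0,"ax": 0,"ay": 0,"az": 0},{"gripper": 0,"tx": -1.5,"ty": 0.5,"tz": 0,"ax": 0,"ay": 0,"az": 0},{"gripper": 0,"tx": 0,"ty": 0,"tz": 0,"ax": 0,"ay": 0,"az": 0},{"gripper": 0,"tx": 0,"ty": 0,"tz": 0,"ax": 0,"ay": 0,"az": 0}])

```text
clock: 42.5
tcp_pos: [0.5783, 0.1217, 0.2542]
orientation: [-1.233, -1.169, 1.167]
contact_force: [-4.9, 2.1, 2.0]
grip_width: 0.0105
```

```bash
python3 - <<'E'
from h import *
st(); p,_=tool(); c=C(p); a=np.arctan2(c[2]-31,95-c[1]); print("angle",a,np.hypot(c[2]-31,95-c[1]))
E
```

```text
t 42.5 case tcp [-1.000e-01  2.340e+01  2.542e+02] world [578.3 121.7 254.2] dR [-0.     0.002  0.002] F [-4.9  2.1  2. ] grip 10.5 q [-0.45  0.3   0.18  1.72 -0.06  1.12  1.26]
angle 1.2604087331157396 234.41793347332884
```

Call:
jog_arm(motion=[{"gripper": 36,"tx": 0,"ty": 0,"tz": 0,"ax": 0,"ay": 0,"az": 0},{"gripper": 36,"tx": 0,"ty": 0,"tz": 0,"ax": 0,"ay": 0,"az": 0},{"gripper": 36,"tx": 0,"ty": 0,"tz": 0,"ax": 0,"ay": 0,"az": 0},{"gripper": 36,"tx": 0,"ty": 0,"tz": 0,"ax": 0,"ay": 0,"az": 0},{"gripper": 36,"tx": 0,"ty": -8,"tz": 0,"ax": 0,"ay": 0,"az": 0},{"gripper": 36,"tx": 0,"ty": -15,"tz": 0,"ax": 0,"ay": 0,"az": 0},{"gripper": 36,"tx": 0,"ty": -25,"tz": 0,"ax": 0,"ay": 0,"az": 0},{"gripper": 36,"tx": 0,"ty": -25,"tz": 0,"ax": 0,"ay": 0,"az": 0},{"gripper": 36,"tx": 0,"ty": -15,"tz": 20,"ax": 0,"ay": 0,"az": 0},{"gripper": 36,"tx": 0,"ty": 0,"tz": 30,"ax": 0,"ay": 0,"az": 0},{"gripper": 36,"tx": -20,"ty": 0,"tz": 20,"ax": 0,"ay": 0,"az": 0},{"gripper": 36,"tx": -30,"ty": 0,"tz": 10,"ax": 0,"ay": 0,"az": 0}])

```text
clock: 43.7
tcp_pos: [0.4945, 0.076, 0.3428]
orientation: [-1.233, -1.172, 1.169]
contact_force: [-0.3, -1.0, -0.5]
grip_width: 0.0366
```

Call:
jog_arm(motion=[{"gripper": 36,"tx": -40,"ty": 0,"tz": 0,"ax": 0,"ay": 0,"az": 0},{"gripper": 36,"tx": -45,"ty": 0,"tz": 0,"ax": 0,"ay": 0,"az": 0},{"gripper": 36,"tx": -45,"ty": 0,"tz": 0,"ax": 0,"ay": 0,"az": 0},{"gripper": 36,"tx": -30,"ty": 0,"tz": 0,"ax": 0,"ay": 0,"az": 0},{"gripper": 36,"tx": 0,"ty": 0,"tz": 0,"ax": 0,"ay": 0,"az": 0},{"gripper": 36,"tx": 0,"ty": 0,"tz": 0,"ax": 0,"ay": 0,"az": 0},{"gripper": 36,"tx": 0,"ty": 0,"tz": 0,"ax": 0,"ay": 0,"az": 0}])

```text
clock: 44.4
tcp_pos: [0.4871, -0.0839, 0.3422]
orientation: [-1.235, -1.169, 1.168]
contact_force: [-0.1, -0.5, 0.4]
grip_width: 0.0357
```

```bash
python3 - <<'E'
from h import *
st(); im,c=snap("scene","s33"); crop(im,60,60,380,300,2.5,"s33c"); i2,c2=snap("top","t33"); snap("wrist","w33")
for th in(1.2,1.26,1.33): print(th,[proj(c,W(x,95-235*np.cos(th),62+235*np.sin(th))).round(1) for x in(-65,65)])
crop(im,230,80,360,220,5,"s33d")
E
```

```text
t 44.4 case tcp [ -79.3 -187.1  342.2] world [487.1 -83.9 342.2] dR [0.    0.003 0.   ] F [-0.1 -0.5  0.4] grip 35.7 q [-0.27  0.06  0.34  1.82 -0.02  1.27  1.59]
1.2 [array([284.4, 106.3]), array([308.4, 124.6])]
1.26 [array([288.9, 103.9]), array([313.4, 121.9])]
1.33 [array([294.2, 101.4]), array([319.2, 119.1])]
```

View pics/s33c.png

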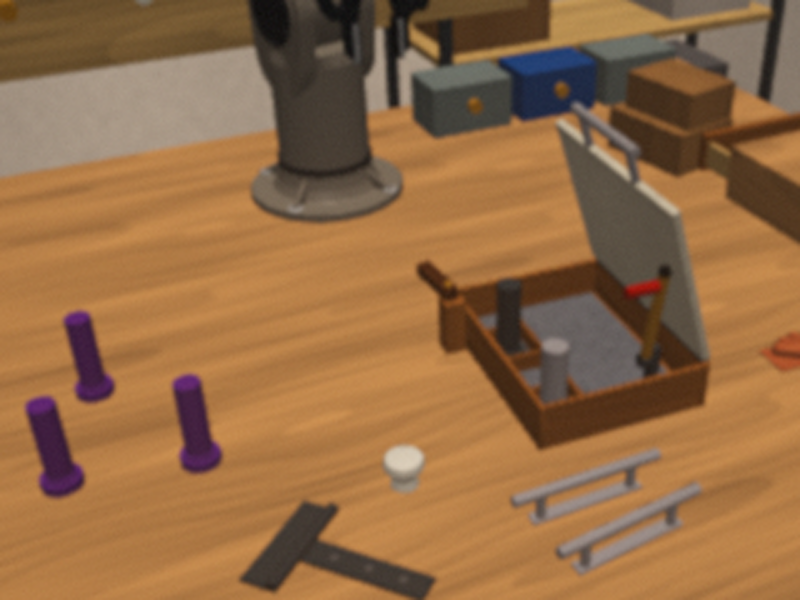

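View pics/s33d.png

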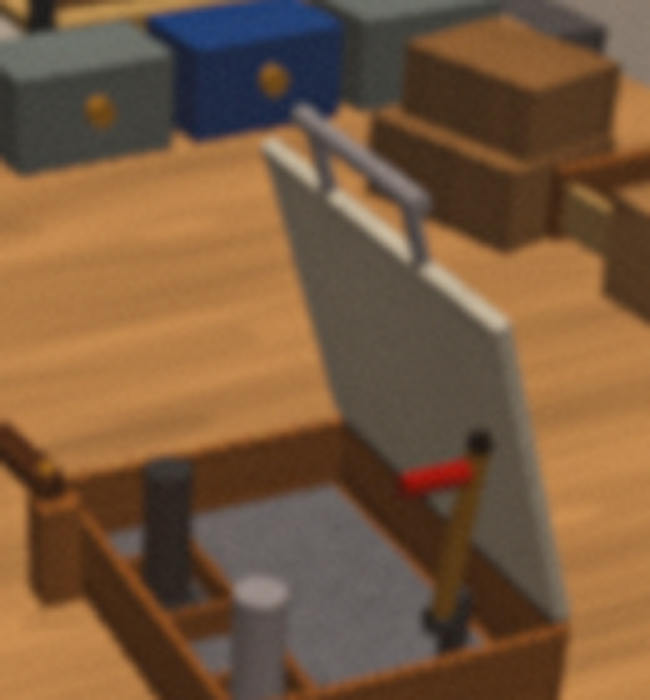

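View pics/w33.png

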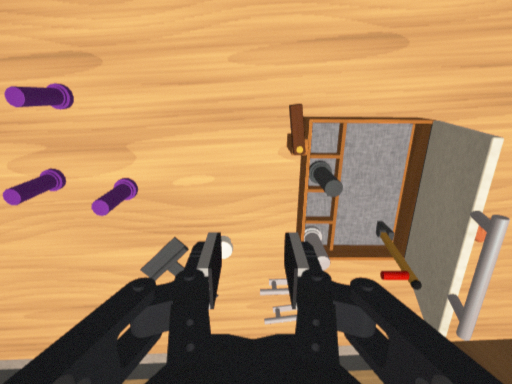

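View pics/t33.png

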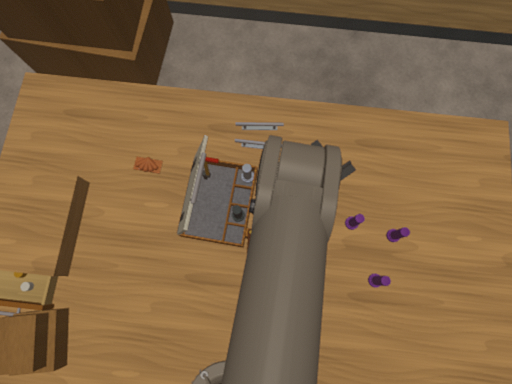

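```bash
python3 - <<'E'
from h import *
a=cv2.imread("pics/s28.png");b=cv2.imread("pics/s33.png"); s0=cv2.imread("pics/scene0.png")
x=np.hstack([i[165:230,235:315] for i in(a,b)]); cv2.imwrite("pics/cmp.png",cv2.resize(x,None,fx=5,fy=5,interpolation=cv2.INTER_CUBIC))
crop(s0,300,70,490,220,4,"bridge")
t=cv2.imread("pics/t33.png"); crop(t,170,130,270,260,5,"t33c")
im=cv2.imread("pics/w33.png"); crop(im,285,95,365,275,4,"w33c")
print(cal("wrist")[1][:3,3])
E
```

```text
[ 0.40393425 -0.07916959  0.50244168]
```

View pics/cmp.png

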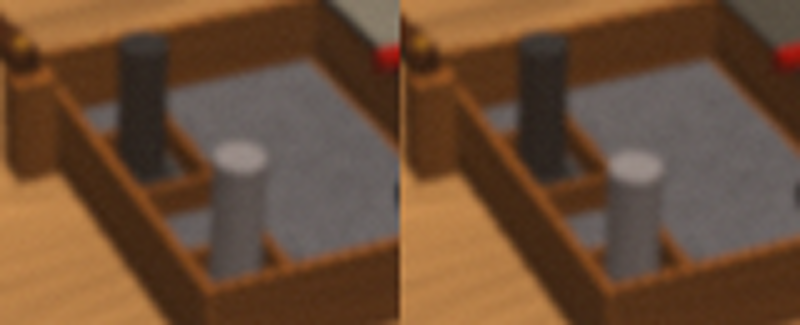

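View pics/bridge.png

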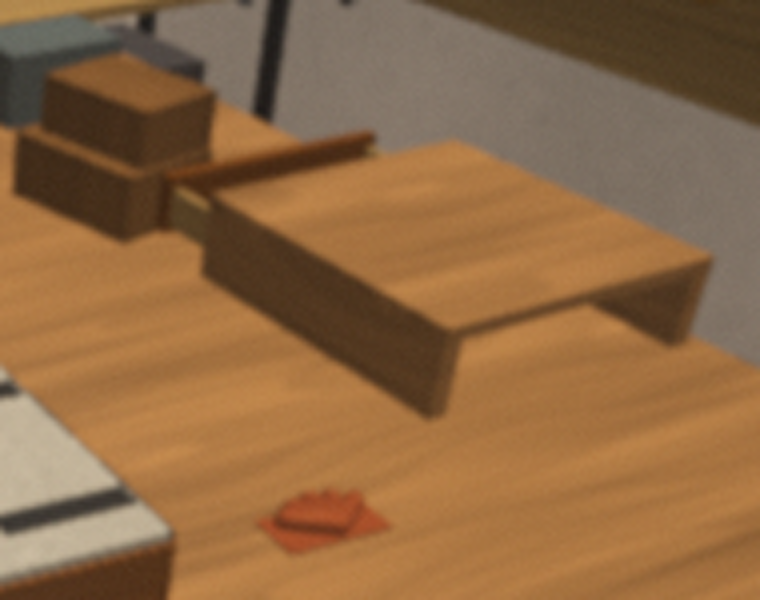

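View pics/t33c.png

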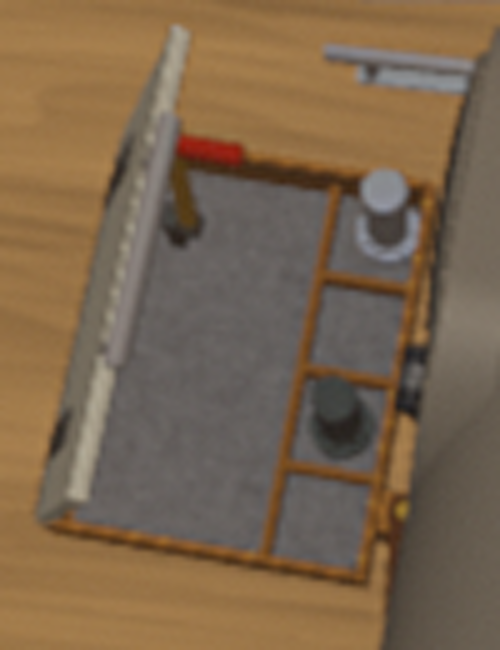

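View pics/w33c.png

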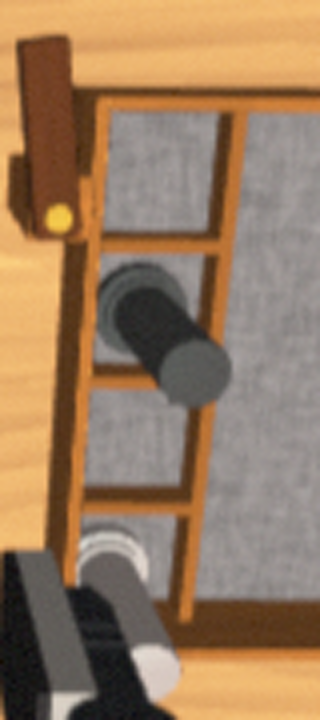

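```bash
python3 - <<'E'
from h import *
T=cal("top");S=cal("scene");w=cal("wrist")
f=lambda x,y:(x/5+169.6,y/5+129.6)
for n,q,z in(("steel top",(383,190),.108),("steel base",(388,230),.02),("black top",(338,401),.108),("black base",(341,420),.02)): print(n,C(plane(T,f(*q),z)).round(1))
g=lambda x,y:(x/5+229.6,y/5+79.6)
for n,q in(("steel",(260,592)),("black",(168,467))): print(n,"scene",C(plane(S,g(*q),.108)).round(1))
k=lambda x,y:(x/4+284.6,y/4+94.6)
for n,q,z in(("steel top",(155,672),.108),("steel base",(112,563),.02),("black top",(196,372),.108),("black base",(143,310),.02)): print(n,"w",C(plane(w,k(*q),z)).round(1))
E
```

```text
steel top [ 99.9 -72.1 108. ]
steel base [100.7 -72.4  20. ]
black top [-30.9 -68.4 108. ]
black base [-27.1 -64.7  20. ]
steel scene [ 97.4 -71.8 108. ]
black scene [-34.1 -63.8 108. ]
steel top w [ 97.6 -70.3 108. ]
steel base w [ 94.7 -70.1  20. ]
black top w [-31.7 -65.9 108. ]
black base w [-31.7 -65.3  20. ]
```

```bash
python3 - <<'E'
from h import *
st(); print(ticket.hand_in())
E
```

```text
t 44.55 case tcp [ -79.4 -187.1  342. ] world [487.  -83.9 342. ] dR [-0.     0.003  0.   ] F [1.  0.8 0.1] grip 36.2 q [-0.27  0.06  0.34  1.82 -0.02  1.27  1.59]
the job is handed in; nothing more can be done
None
```

I handed the job in at 44.6 s. The lid is propped on the raised stay, and both feet on the shelf stand in cells. No verdict was reported.

**What I did:**
- Turned the catch against its stop.
- Swung the lid back to about 2.0 rad.
- Flipped the stay up to its stop.
- Stood the black iron foot in cell 2 and the steel foot in cell 4. These were the only two real feet in view; the three purple ones were left alone.
- Eased the lid down onto the stay tip, let go and backed the arm clear.

**Last checks:**
- **Lid:** it is at about 1.27 rad, judged from the handle in the scene picture. The measured arm position gave 1.26 rad just before release.
- **Black foot:** upright, within about 4 mm of its cell centre in all three views.
- **Steel foot:** upright, within about 8 mm of its cell centre. It stood about 2 mm off after release, so something moved it about 5 mm in x and y while the arm was away.
- **Other hardware:** the hinge, pulls and knob looked unmoved in the scene picture. I did not measure them.

**What disagreed:** the fingertips did not stand 14 mm ahead of the reported TCP as the text says. Two cameras put them about 20 mm behind it when closed, and the gripper came below the text's contact height over the lid without touching. I used the camera value throughout. The cameras also differed by a few mm on the steel foot's final position, all of it inside the 13 mm limit.

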